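Demagnetise a batch of steel parts in the tunnel demagnetiser

ROBOT

A 7-joint arm with a two-finger parallel gripper is mounted at the origin on the work surface. World frame = base frame: x ahead of the robot, y to its left, z up, the work surface at z = 0. Lengths are in m, angles in rad, forces in N, time in s.
With the tool pointing down it reaches from about 0.425 to 0.8 m from the base axis. Payload 8.3 kg.
Tool frame: the origin (TCP) lies at the very end of the fingers, on their centre line; the grasp point (between the pads) lies 19 mm behind it; z points along the fingers, y is the direction in which the jaws open and shut (so a half turn about z gives the same grasp; the last joint's range is limited). The gripper opens to 85 mm and grips with 20 to 120 N. Pads are 22 mm wide; open, the fingers measure 114 mm over their backs; the gripper's body (76 mm by 85 mm) begins 54 mm behind the grasp point. The pads swing forward as they close: fully open they stand 13 mm farther back than shut.
Start: joints at [1.105, 0.383, 0.016, 1.37, -0.006, 1.388, -0.046], TCP at [0.245, -0.575, 0.231] pointing down, gripper open.
Joint ranges: [-2.95, 2.95], [-0.25, 2.06], [-1.52, 1.56], [0.18, 2.33], [-1.44, 4.58], [0.02, 2.06], [-3.01, 3.01]. Speed limits (rad/s): [2.39, 2.39, 3.01, 3.01, 3.14, 3.14, 3.14].

INTERFACE

Orientations are given as a unit quaternion [w, x, y, z].
In Python, from station import readout, camera, manip gives the robot as it stands.
- The arm moves only by the tool jog_arm, never from a script. Its argument "targets" is one flat list of numbers, 6 for each row, row after row: the shift along the tool's x, y, z scaled (see below), then the turn, a rotation vector about the tool's x, y, z scaled (see below). A call has 1 to 12 rows; each row is the pose to reach, as a shift and turn from the pose commanded when the call began, along the tool's axes at that moment; what a row does not reach only later rows make up. The controller multiplies each number of a shift by 0.15 m and each number of a turn by 120 degrees. A row lasts 1/8 s, in which the tool goes at most 62.5 mm and 10.7 degrees, less where a joint would pass 70% of its speed; a pose out of reach is approached as far as the arm can. A call with a number of a shift or a turn outside -1 to 1 is refused whole. A call with a gripper value outside its range is refused whole. "jaw" is the closure, from 0 (fully open) to 1 (shut), set as the call begins (left out, the last holds). The fingers move at their own pace and stop on an object; "squeeze" is the grip in N (left out, the last holds). Time passes only in rows, so rows that repeat a pose let the fingers close. It gives the time, the measured TCP pose, the force and the opening at its end, in the units of the state.
- readout.read_state(): the state, without advancing time (a new reading comes with each control period).
- camera(name): name is "scene" or "top" or "wrist"; returns a dict with "img" (420x560x3 uint8, red, green, blue), "fx", "fy", "cx", "cy" (pixels), "eye" and "orientation" of the camera in the world. Camera axes: x right, y down, z forward; pixel columns grow to the right and rows downward; lengths in m; the calibration is good to about 2 mm. The wrist camera is an equidistant fisheye: a pixel r from the principal point sees the ray r / f radians off the axis. A picture is of the moment at which its call begins. There is no depth.
- manip.hand_in(): hands the job in, once; it reports no verdict.
The state is a dict: "t": time; "qpos": joint angles; "joint_velocities": joint speeds; "effort": joint torques, N m; "ee_pos": TCP position; "tool_rot": TCP orientation; "force": force on the tool from outside, world axes, zero at the start; "wrist_torque": the same for the moment, N m; "opening": opening from 0.0 (shut) to 1.0 (fully open).
Only numpy, scipy, OpenCV 4.12 (cv2) and the standard library are available. Lean on these libraries where they do the work, as an engineer would, in place of code of your own. Each camera call takes 0.05 s, during which the arm holds its last target.

TASK

Demagnetise the loose steel parts lying on the bench (bearing, gear, hex nut, V-block: as many as are there): with the tunnel demagnetiser still off, lay them all in the tray of its brown push carriage, then click the selector round to the single-bar mark and, by its handle, push the carriage slowly through the tunnel until the whole tray is clear on the far side. Then turn the selector back to off (the dot) with the parts still in the tray, put the parts into the empty blue bin on the bench, and draw the empty carriage back to the infeed side, its tray clear of the tunnel, ready for the next batch; do not knock the other things on the bench about.

Things in the scene. Friction and masses are not known exactly. Their poses are not given: they have to be found in the camera images.
- demag: Demagnetiser, fixed: grey housing 210 mm (its x) by 80 mm (y) by 150 mm high, with a tunnel right through it along its y axis, 140 mm wide. A long aluminium slide bed runs through the tunnel. Origin at bench level under the tunnel's centre. Infeed side is +y, far (outfeed) side is -y.
- in_face (a point): Middle of the tunnel's infeed mouth, at the height of the bed's sliding face: demag (0, 40, 45) mm, axes as demag. The tunnel's roof is 70 mm above the bed. The bed's floor is 124 mm wide between two lips, 6 mm thick and 12 mm high; on this side it runs to demag y = 488 mm.
- out_face (a point): Middle of the tunnel's far mouth at bed height: demag (0, -40, 45) mm, axes as demag. On this side the bed ends in a rubber stop 12 mm high whose near face is at demag y = -264 mm.
- carriage: Brown phenolic push carriage, loose, 450 g (up to 30 % more or less), sliding on the bed with 4 mm play at each side, axes as demag. Origin: centre of its tray's underside. From the tray a tongue 44 mm wide, 8 mm thick runs to +y, to a guide shoe 116 by 44 by 8 mm centred at y = +270 mm that carries the handle. At the start the tray stands on the infeed side.
- tray_floor (a point): Middle of the tray's inner floor, 6 mm above the carriage's underside; axes as the carriage. The tray is 116 mm (x) by 170 mm (y) outside, 106 by 160 mm inside; its rim stands 10 mm above this floor.
- carriage_handle (a point): Point in the carriage's black upright handle, at carriage (0, 270, 65) mm, 15 mm below its top. The handle is a block 16 mm (x) by 36 mm (y), from 8 to 80 mm above the carriage's underside: pinch it from above across x.
- selector (a joint): Selector knob on the housing's top, rad, growing clockwise seen from above. Three click positions: 0 = off (mark: white dot), 0.8 = low (one white bar), 1.6 = high (two white bars). A spring detent pulls it to the nearest position (peak torque about 0.07 N m; it tips over half way, at 0.4 and 1.2). Starts at 0.
- selector_grip (a point): Point on the knob's vertical axis, 186 mm above the bench, 7 mm below the knob's top, at demag (30, 0) mm. The knob is a bar 42 mm long (this point's x; white pointer line at its +x end), 13 mm thick (its y), 32 mm high, on a 44 mm disc. At joint value q the bar's x is turned 0.8 - q counterclockwise from demag's x.
- bearing: Ball bearing, steel, a plain flat ring 47 mm in diameter and 18 mm high, 130 g. Origin at the centre of its underside, z along its axis. Lies flat. None if absent.
- gear: Spur gear, steel, 47 mm over the teeth and 16 mm thick, with a 26 mm hub on top up to 28 mm; 170 g. Origin at the centre of its underside, z along its axis, hub up. None if absent.
- hexnut: Large hex nut, steel, 41 mm across flats (the flats face along its y axis and 60 deg on either side of it), 24 mm high, 180 g. Origin at the centre of its underside, z up along its axis. None if absent.
- vblock: Steel V-block, 46 mm (x) by 40 mm (y) by 34 mm high, the V groove running along x on top; 300 g. Origin at the centre of its underside. Grip it across y. None if absent.
- bin: The empty blue parts bin standing on the bench beside the outfeed end, fixed. Origin at the centre of its underside. 150 mm (x) by 200 mm (y) outside, walls and floor 4 mm; the -x wall is 30 mm high, the sides 44 mm, the +x wall 52 mm.
- tape: Bystander: roll of tape lying flat, 56 mm across, 19 mm high, among the parts. Origin at the centre of its underside.
- screwdriver: Bystander: screwdriver, 190 mm, lying on the bench; origin under its middle.
- spanner: Bystander: steel spanner, 170 mm, lying flat; origin under its middle.
- oilcan: Bystander: white can, 52 mm across, 130 mm high, standing; origin at the centre of its underside.
- carton: Bystander: small closed cardboard carton, 55 by 55 by 50 mm; origin at the centre of its underside.
- pliers: Bystander: pliers lying flat, about 150 mm; origin under the middle.
- marker: Bystander: marker pen, 120 mm, lying; origin under its middle.
There are look-alikes about, which are no part of the job. What is shaped like the gear but purple or yellow is not meant. What is shaped like the bearing but green is not meant.

How it is judged:
On the way, in this order (a step that is already met when the one before it is completed fails the run):
1. with the selector off and the tray on the infeed side, every part present lies in the tray (x of bearing in the frame of carriage between -0.053 and 0.053 m and y of bearing in the frame of carriage between -0.08 and 0.08 m and z of bearing in the frame of carriage between -0.005 and 0.035 m and x of gear in the frame of carriage between -0.053 and 0.053 m and y of gear in the frame of carriage between -0.08 and 0.08 m and z of gear in the frame of carriage between -0.005 and 0.035 m and x of hexnut in the frame of carriage between -0.053 and 0.053 m and y of hexnut in the frame of carriage between -0.08 and 0.08 m and z of hexnut in the frame of carriage between -0.005 and 0.035 m and x of vblock in the frame of carriage between -0.053 and 0.053 m and y of vblock in the frame of carriage between -0.08 and 0.08 m and z of vblock in the frame of carriage between -0.005 and 0.035 m and value of joint selector between -0.2 and 0.2 rad and x of carriage in the frame of demag between -0.03 and 0.03 m and z of carriage in the frame of demag between 0.03 and 0.06 m and y of carriage in the frame of demag above 0.12 m), for 0.2 s.
2. the selector is clicked to the single bar, the loaded tray still on the infeed side (x of bearing in the frame of carriage between -0.053 and 0.053 m and y of bearing in the frame of carriage between -0.08 and 0.08 m and z of bearing in the frame of carriage between -0.005 and 0.035 m and x of gear in the frame of carriage between -0.053 and 0.053 m and y of gear in the frame of carriage between -0.08 and 0.08 m and z of gear in the frame of carriage between -0.005 and 0.035 m and x of hexnut in the frame of carriage between -0.053 and 0.053 m and y of hexnut in the frame of carriage between -0.08 and 0.08 m and z of hexnut in the frame of carriage between -0.005 and 0.035 m and x of vblock in the frame of carriage between -0.053 and 0.053 m and y of vblock in the frame of carriage between -0.08 and 0.08 m and z of vblock in the frame of carriage between -0.005 and 0.035 m and value of joint selector between 0.6 and 1 rad and x of carriage in the frame of demag between -0.03 and 0.03 m and z of carriage in the frame of demag between 0.03 and 0.06 m and y of carriage in the frame of demag above 0.12 m), for 0.2 s.
3. the loaded tray is inside the tunnel with the selector on the single bar (x of bearing in the frame of carriage between -0.053 and 0.053 m and y of bearing in the frame of carriage between -0.08 and 0.08 m and z of bearing in the frame of carriage between -0.005 and 0.035 m and x of gear in the frame of carriage between -0.053 and 0.053 m and y of gear in the frame of carriage between -0.08 and 0.08 m and z of gear in the frame of carriage between -0.005 and 0.035 m and x of hexnut in the frame of carriage between -0.053 and 0.053 m and y of hexnut in the frame of carriage between -0.08 and 0.08 m and z of hexnut in the frame of carriage between -0.005 and 0.035 m and x of vblock in the frame of carriage between -0.053 and 0.053 m and y of vblock in the frame of carriage between -0.08 and 0.08 m and z of vblock in the frame of carriage between -0.005 and 0.035 m and value of joint selector between 0.6 and 1 rad and x of carriage in the frame of demag between -0.03 and 0.03 m and z of carriage in the frame of demag between 0.03 and 0.06 m and y of carriage in the frame of demag between -0.04 and 0.04 m).
4. the loaded tray is clear of the tunnel on the far side, the selector still on the single bar (x of bearing in the frame of carriage between -0.053 and 0.053 m and y of bearing in the frame of carriage between -0.08 and 0.08 m and z of bearing in the frame of carriage between -0.005 and 0.035 m and x of gear in the frame of carriage between -0.053 and 0.053 m and y of gear in the frame of carriage between -0.08 and 0.08 m and z of gear in the frame of carriage between -0.005 and 0.035 m and x of hexnut in the frame of carriage between -0.053 and 0.053 m and y of hexnut in the frame of carriage between -0.08 and 0.08 m and z of hexnut in the frame of carriage between -0.005 and 0.035 m and x of vblock in the frame of carriage between -0.053 and 0.053 m and y of vblock in the frame of carriage between -0.08 and 0.08 m and z of vblock in the frame of carriage between -0.005 and 0.035 m and value of joint selector between 0.6 and 1 rad and x of carriage in the frame of demag between -0.03 and 0.03 m and z of carriage in the frame of demag between 0.03 and 0.06 m and y of carriage in the frame of demag below -0.125 m), for 0.2 s.
5. the selector is back at off, the loaded tray still clear on the far side (x of bearing in the frame of carriage between -0.053 and 0.053 m and y of bearing in the frame of carriage between -0.08 and 0.08 m and z of bearing in the frame of carriage between -0.005 and 0.035 m and x of gear in the frame of carriage between -0.053 and 0.053 m and y of gear in the frame of carriage between -0.08 and 0.08 m and z of gear in the frame of carriage between -0.005 and 0.035 m and x of hexnut in the frame of carriage between -0.053 and 0.053 m and y of hexnut in the frame of carriage between -0.08 and 0.08 m and z of hexnut in the frame of carriage between -0.005 and 0.035 m and x of vblock in the frame of carriage between -0.053 and 0.053 m and y of vblock in the frame of carriage between -0.08 and 0.08 m and z of vblock in the frame of carriage between -0.005 and 0.035 m and value of joint selector between -0.2 and 0.2 rad and x of carriage in the frame of demag between -0.03 and 0.03 m and z of carriage in the frame of demag between 0.03 and 0.06 m and y of carriage in the frame of demag below -0.125 m), for 0.2 s.
At the end, for the whole second after the job is handed in: every part present rests inside the blue bin, released; the selector is at off (within 0.2 rad); the carriage lies on its bed with its tray on the infeed side, clear of the tunnel (origin more than 120 mm from the tunnel's centre) (x of bearing in the frame of bin between -0.072 and 0.072 m and y of bearing in the frame of bin between -0.097 and 0.097 m and z of each of bearing, gear, hexnut, vblock in the frame of bin below 0.045 m and linear speed of each of bearing, gear, hexnut, vblock below 0.03 m/s and x of gear in the frame of bin between -0.072 and 0.072 m and y of gear in the frame of bin between -0.097 and 0.097 m and x of hexnut in the frame of bin between -0.072 and 0.072 m and y of hexnut in the frame of bin between -0.097 and 0.097 m and x of vblock in the frame of bin between -0.072 and 0.072 m and y of vblock in the frame of bin between -0.097 and 0.097 m and value of joint selector between -0.2 and 0.2 rad and x of carriage in the frame of demag between -0.03 and 0.03 m and z of carriage in the frame of demag between 0.03 and 0.06 m and y of carriage in the frame of demag above 0.12 m); the robot touches nothing.
It fails at once if the carriage is shoved faster than 0.3 m/s through the tunnel while the selector is on (linear speed of carriage above 0.3 m/s and value of joint selector above 0.4 rad and y of carriage in the frame of demag between -0.12 and 0.12 m).
It fails at once if another thing on the bench is knocked more than 60 mm away (distance of any of tape, screwdriver, spanner, oilcan, carton, pliers, marker from where it was at the start of the episode above 0.06 m).
It fails at once if the can is knocked over (angle between oilcan's own z axis and vertical above 0.8 rad).
Of bearing, gear, hexnut, vblock only 2 to 3 are there at a start; the rules pass over those that are not, and their reading is None.
At some moment in a run one of bearing, gear, hexnut, vblock may be knocked a few centimetres aside while the robot is not near it.
Once in a run the grip may slacken for a moment while it holds something.
It also fails if it takes over 210 s, if anything falls off the work surface, if the arm or the gripper's body presses on something with over 40 N, if the wrist force passes 120 N, or if a joint passes its speed limit or range.

## Working session

There is one attempt and no reset: what is moved stays moved. The work goes in short steps, Python scripts to look and compute and a tool call to move; the robot and the scene stay as the last step left them, time stands still between calls to the robot, and variables do not carry over. Pictures are saved under pics/ and viewed, and the job is handed in when it is done.

Besides the shell and the picture viewer there is one more tool, called after "Call:" as name(argument=value, ...) on one line, values as JSON. jog_arm: Moves the arm, as the interface text tells. Shifts and turns lie within -1 to 1; 1 stands for 0.15 m of shift or 120 degrees of turn. Its arguments: {"type":"object","properties":{"targets":{"type":"array"},"jaw":{"type":"number"},"squeeze":{"type":"number"}},"required":["targets"]}

```bash
ls -la; mkdir -p pics
python3 - <<'E'
from station import readout, camera, manip
import cv2
s=readout.read_state(); print(s)
for n in ["scene","top","wrist"]:
    c=camera(n); cv2.imwrite(f"pics/{n}0.png",c["img"][:,:,::-1]); print(n,{k:v for k,v in c.items() if k!="img"})
E
```

```text
total 12
drwxr-xr-x  3 agent agent 4096 Dec  7 09:07 .
drwxr-xr-x 23 root  root  4096 Dec  7 09:07 ..
drwxr-xr-x  2 agent agent 4096 Dec  7 09:07 pics
{'t': 0.0, 'qpos': array([ 1.10509163,  0.38427013,  0.01640613,  1.37118372, -0.00628969,
        1.38822184, -0.0465048 ]), 'joint_velocities': array([ 1.17861346e-03,  6.61665090e-05, -2.24297318e-04,  9.99683741e-04,
        1.43107737e-04, -6.75886722e-04,  9.67270817e-04]), 'effort': array([ 2.00813156e-04, -6.27611232e+01,  8.44515022e-01, -3.71829522e+01,
        1.66662550e-02,  1.43476381e-02, -7.47910985e-05]), 'ee_pos': array([ 0.24480604, -0.57449184,  0.23024583]), 'tool_rot': array([-9.89299623e-04,  9.79783422e-01,  2.00058524e-01, -2.33565333e-04]), 'force': array([-0.4782746 ,  0.09210434, -0.19762943]), 'wrist_torque': array([-0.04229984, -0.01417478, -0.00467374]), 'opening': 1.0001642676552334}
scene {'fx': 381.69381082304267, 'fy': 381.69381082304267, 'cx': 279.07386774977215, 'cy': 209.71931921968687, 'eye': array([ 1.35158023, -0.19380934,  0.7932728 ]), 'orientation': array([-0.33826746,  0.72861556,  0.54128231, -0.24841084])}
top {'fx': 406.8068454629474, 'fy': 406.8068454629474, 'cx': 281.293488087184, 'cy': 206.25852447415005, 'eye': array([0.54527006, 0.02393586, 1.37021995]), 'orientation': array([-0.0228569 ,  0.71683588, -0.69659871,  0.01934207])}
wrist {'fx': 325.19226210127806, 'fy': 325.19226210127806, 'cx': 279.73012287580974, 'cy': 208.54917731804602, 'eye': array([ 0.3231333 , -0.54245912,  0.37405558]), 'orientation': array([ 0.13782912,  0.82284575, -0.54361325, -0.09172045])}
```

View pics/top0.png

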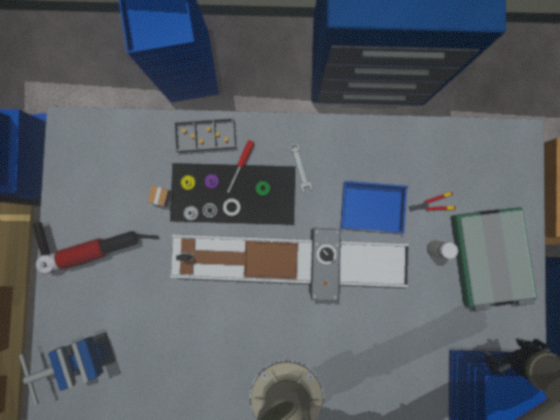

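View pics/scene0.png

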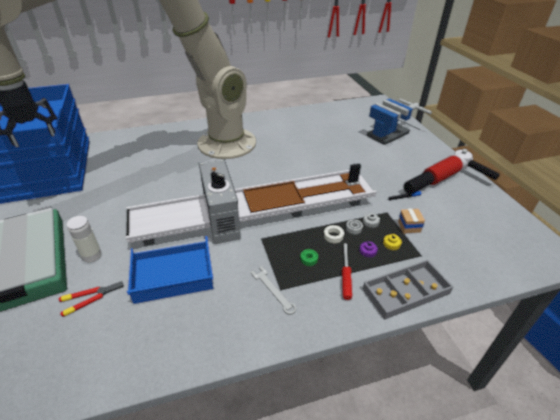

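View pics/wrist0.png

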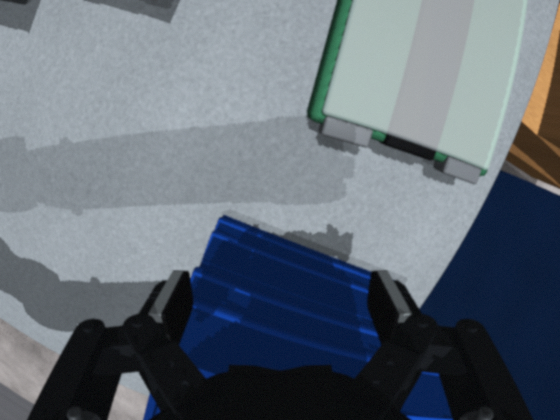

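Run:
```python
import cv2
i=cv2.imread("pics/top0.png"); a=cv2.resize(i[160:300,145:345],None,fx=4,fy=4,interpolation=cv2.INTER_CUBIC); cv2.imwrite("pics/c1.png",a)
i=cv2.imread("pics/scene0.png"); a=cv2.resize(i[150:300,230:430],None,fx=4,fy=4,interpolation=cv2.INTER_CUBIC); cv2.imwrite("pics/c2.png",a)
```

```text
(no output)
```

View pics/c1.png

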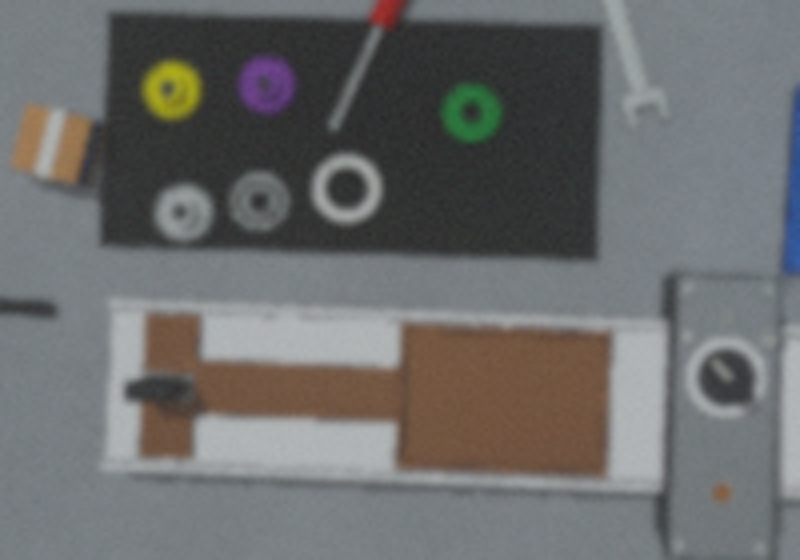

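View pics/c2.png

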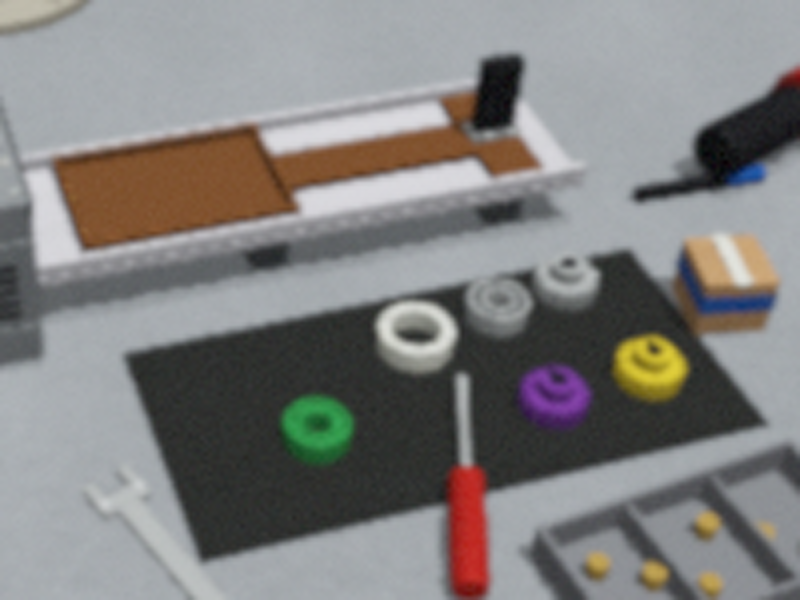

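The top view shows the parts on the black mat:
- **Grey:** a hubbed piece at about (191,213), which is the gear, and a plain two-ring piece at (210,210), which is the bearing.
- **Look-alikes:** yellow gear (188,182), purple gear (211,181) and green ring (263,188). The white roll at (232,207) is the tape.

The enlarged crops confirm these two parts. There is no nut or V-block. Next I measure their positions.

```bash
cat > h.py <<'E'
import numpy as np, cv2
from scipy.spatial.transform import Rotation as R
def rot(q): return R.from_quat([q[1],q[2],q[3],q[0]])
def ray(c,px,fish=False):
    x=(px[0]-c["cx"])/c["fx"]; y=(px[1]-c["cy"])/c["fy"]
    if fish:
        r=np.hypot(x,y); d=np.array([x/r*np.sin(r),y/r*np.sin(r),np.cos(r)]) if r>1e-9 else np.array([0,0,1.])
    else: d=np.array([x,y,1.])
    return np.array(c["eye"]), rot(c["orientation"]).apply(d)
def plane(c,px,z,fish=False):
    o,d=ray(c,px,fish); return o+d*(z-o[2])/d[2]
def proj(c,P,fish=False):
    d=rot(c["orientation"]).inv().apply(np.asarray(P)-c["eye"])
    if fish:
        r=np.hypot(d[0],d[1]); th=np.arctan2(r,d[2]); return c["cx"]+c["fx"]*th*d[0]/r, c["cy"]+c["fy"]*th*d[1]/r
    return c["cx"]+c["fx"]*d[0]/d[2], c["cy"]+c["fy"]*d[1]/d[2]
def down(yaw):  # tool y axis at angle yaw in world xy, z down
    y=np.array([np.cos(yaw),np.sin(yaw),0]); z=np.array([0,0,-1.]); x=np.cross(y,z)
    return R.from_matrix(np.c_[x,y,z])
def tgt(s,p,yaw=None):
    """scaled shift & turn from measured pose s to TCP p, jaw axis yaw"""
    r=rot(s["tool_rot"]); sh=r.inv().apply(np.asarray(p)-s["ee_pos"])/0.15
    if yaw is None: rv=np.zeros(3)
    else:
        best=min([(r.inv()*down(yaw+k*np.pi)).as_rotvec() for k in(0,1)],key=np.linalg.norm); rv=best/np.radians(120)
    n=np.abs(sh).max()
    return np.round(sh,4),np.round(rv,4)
E
python3 - <<'E'
from station import camera
from h import *
c=camera("top"); img=c["img"]; 
hsv=cv2.cvtColor(img,cv2.COLOR_RGB2HSV)
# grey parts on the mat
mat=(hsv[...,2]>85).astype(np.uint8); roi=np.zeros_like(mat); roi[168:221,174:292]=1
n,l,st,ce=cv2.connectedComponentsWithStats(mat*roi)
for i in range(1,n):
    if st[i,4]>40: print(st[i],ce[i].round(1),plane(c,ce[i],0.016).round(4))
br=cv2.inRange(hsv,(3,90,40),(20,255,220)); n,l,st,ce=cv2.connectedComponentsWithStats(br)
for i in range(1,n):
    if st[i,4]>100:
        print('brown',st[i],ce[i].round(1)); 
        pts=np.argwhere(l==i)[:,::-1].astype(np.float32)
        if st[i,4]>1500:
            # tray pixels: x>244
            t=pts[pts[:,0]>246]; rect=cv2.minAreaRect(t); print(rect,[plane(c,p,0.055).round(4) for p in cv2.boxPoints(rect)])
bl=cv2.inRange(hsv,(100,120,40),(125,255,255)); n,l,st,ce=cv2.connectedComponentsWithStats(bl)
for i in range(1,n):
    if 340<ce[i][0]<410 and 170<ce[i][1]<240 and st[i,4]>500: 
        pts=np.argwhere(l==i)[:,::-1].astype(np.float32); rect=cv2.minAreaRect(pts); print('bin',st[i],rect,plane(c,rect[0],0.045),[plane(c,p,0.045).round(4) for p in cv2.boxPoints(rect)])
for p in [(172,235),(170,278)]: print(plane(c,p,0.057))
print('housing',[plane(c,p,0.15).round(4) for p in [(313,229),(339.5,230),(311,300.5),(338.5,302)]],'knob',plane(c,(326,254.5),0.18))
E
python3 - <<'E'
import cv2
i=cv2.imread("pics/top0.png"); a=cv2.resize(i[215:315,290:420],None,fx=6,fy=6,interpolation=cv2.INTER_CUBIC); cv2.imwrite("pics/c3.png",a)
E
```

```text
[227 168  13  25  74] [233.1 179.5] [0.7111 0.1957 0.016 ]
[180 175  16  15 183] [187.5 182. ] [0.6986 0.3484 0.016 ]
[205 174  14  14 156] [211.2 180.6] [0.7054 0.2691 0.016 ]
[256 181  14  14 134] [262.4 187.8] [0.6862 0.0966 0.016 ]
[223 198  18  18 198] [231.3 206.6] [0.6203 0.1984 0.016 ]
[202 203  15  15 156] [209.3 209.9] [0.607  0.2716 0.016 ]
[183 206  16  15 178] [190.4 212.8] [0.5958 0.3341 0.016 ]
brown [ 545  138   15  107 1480] [552.4 191.2]
brown [ 182  240  115   38 2357] [253.8 258.1]
((270.9390563964844, 259.6459045410156), (49.151485443115234, 34.08774185180664), 2.12109637260437) [array([0.3973, 0.1391, 0.055 ]), array([0.5062, 0.1388, 0.055 ]), array([ 0.5049, -0.0196,  0.055 ]), array([ 0.3961, -0.0185,  0.055 ])]
brown [181 261  11  12 103] [185.8 267.7]
brown [  0 282  25  78 864] [  6.9 317.2]
brown [  0 362  16  56 348] [  4.2 389.3]
bin [ 341  181   66   52 2930] ((373.5777587890625, 206.45021057128906), (63.12336349487305, 46.982398986816406), 4.236394882202148) [ 0.6323122 -0.26911    0.045    ] [array([ 0.5605, -0.1623,  0.045 ]), array([ 0.714 , -0.1706,  0.045 ]), array([ 0.7045, -0.3765,  0.045 ]), array([ 0.5513, -0.3668,  0.045 ])]
[0.52081484 0.3811328  0.057     ]
[0.38332475 0.38138703 0.057     ]
housing [array([ 0.5526, -0.0658,  0.15  ]), array([ 0.5519, -0.1451,  0.15  ]), array([ 0.341, -0.065,  0.15 ]), array([ 0.339 , -0.1465,  0.15  ])] knob [ 0.4794812 -0.1031668  0.18     ]
```

View pics/c3.png

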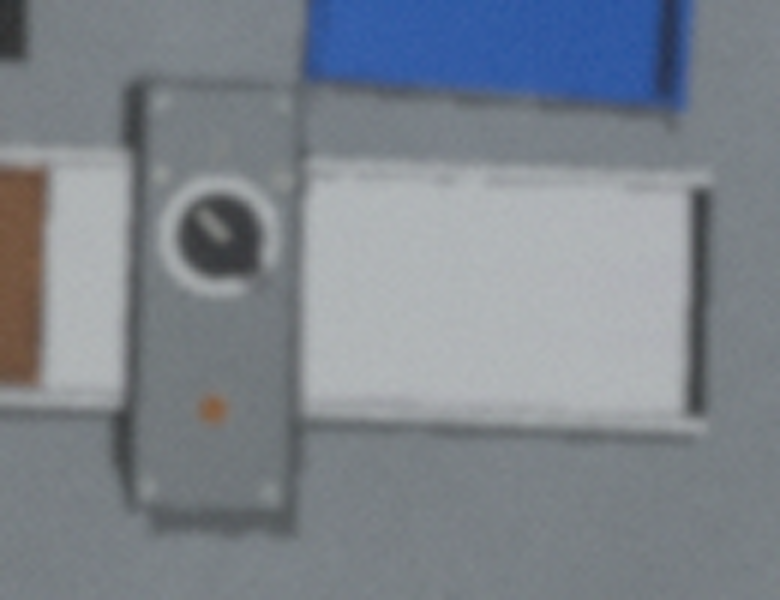

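The camera gives the following in world coordinates:
- **Gear:** about (0.596, 0.334)
- **Bearing:** about (0.607, 0.272)
- **Tray centre:** about (0.451, 0.060)
- **Bin:** about (0.632, -0.269)
- **Demagnetiser:** about (0.446, -0.106)

I'll turn the tool so the jaws open along world x, then travel to the parts.

Call:
jog_arm(targets=[0.3, -0.13, -0.1, 0, 0, -0.08, 0.6, -0.26, -0.2, 0, 0, -0.16, 0.9, -0.38, -0.3, 0, 0, -0.24, 0.95, -0.38, -0.3, 0, 0, -0.32, 0.95, -0.38, -0.3, 0, 0, -0.4, 0.95, -0.38, -0.3, 0, 0, -0.48, 0.95, -0.38, -0.3, 0, 0, -0.558, 0.95, -0.38, -0.3, 0, 0, -0.558], jaw=0, squeeze=40)

```text
t: 1.2
ee_pos: [0.3537, -0.4666, 0.2761]
tool_rot: [-0.0, 0.707, 0.707, 0.0]
force: [-0.1, 0.1, -0.0]
opening: 1.002
```

Run:
```python
from station import readout
from h import *
s=readout.read_state(); print(s['t'],s['ee_pos'],rot(s['tool_rot']).as_matrix().round(3),s['qpos'].round(2),s['force'])
```

```text
1.2 [ 0.35367566 -0.46659065  0.27607261] [[ 0.  1. -0.]
 [ 1. -0.  0.]
 [ 0. -0. -1.]] [ 1.03  0.29 -0.21  1.4   0.06  1.46  0.82] [-0.11874364  0.14468485 -0.01497912]
```

Call:
jog_arm(targets=[0.33, 0.3, 0, 0, 0, 0, 0.66, 0.6, 0, 0, 0, 0, 1, 0.85, 0, 0, 0, 0, 1, 0.85, 0, 0, 0, 0])

```text
t: 1.7
ee_pos: [0.4846, -0.3108, 0.2765]
tool_rot: [-0.0, 0.705, 0.709, 0.001]
force: [-0.7, -1.4, 0.6]
opening: 1.005
```

Call:
jog_arm(targets=[0.33, 0, 0, 0, 0, 0, 0.66, 0, 0, 0, 0, 0, 1, 0, 0, 0, 0, 0, 1, 0, 0, 0, 0, 0])

```text
t: 2.2
ee_pos: [0.4815, -0.1624, 0.277]
tool_rot: [0.0, 0.706, 0.708, 0.001]
force: [-0.2, -1.4, 0.1]
opening: 0.999
```

Call:
jog_arm(targets=[0.33, 0, 0, 0, 0, 0, 0.66, 0, 0, 0, 0, 0, 1, 0, 0, 0, 0, 0, 1, 0, 0, 0, 0, 0])

```text
t: 2.7
ee_pos: [0.481, -0.0132, 0.2768]
tool_rot: [0.0, 0.706, 0.708, 0.001]
force: [-0.4, -0.8, 0.1]
opening: 1.0
```

Call:
jog_arm(targets=[0.33, 0.3, 0, 0, 0, 0, 0.66, 0.5, 0, 0, 0, 0, 1, 0.7, 0, 0, 0, 0, 1, 0.7, 0, 0, 0, 0])

```text
t: 3.2
ee_pos: [0.5866, 0.1367, 0.2742]
tool_rot: [-0.002, 0.706, 0.708, -0.0]
force: [0.2, -0.1, -0.4]
opening: 1.002
```

Call:
jog_arm(targets=[0.33, 0, 0, 0, 0, 0, 0.66, 0, 0, 0, 0, 0, 1, 0, 0, 0, 0, 0, 1, 0, 0, 0, 0, 0])

```text
t: 3.7
ee_pos: [0.5847, 0.2863, 0.2755]
tool_rot: [-0.001, 0.706, 0.708, -0.0]
force: [0.3, -0.3, 0.3]
opening: 1.002
```

```bash
cat > look.py <<'E'
import sys
from station import readout, camera
from h import *
s=readout.read_state(); print(s['t'],s['ee_pos'].round(4),rot(s['tool_rot']).as_matrix()[:,1].round(3),'F',s['force'].round(1),'op',round(s['opening'],3))
for n in sys.argv[2:]:
    c=camera(n); cv2.imwrite(f"pics/{n}_{sys.argv[1]}.png",c["img"][:,:,::-1])
E
python3 look.py a wrist top
```

```text
3.7 [0.5847 0.2863 0.2755] [ 1.     0.004 -0.002] F [ 0.3 -0.3  0.3] op 1.002
```

View pics/wrist_a.png

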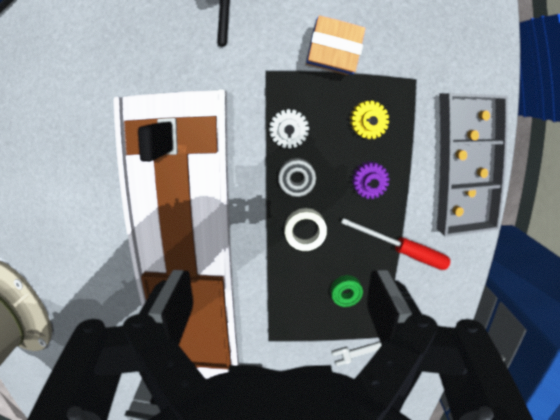

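Run:
```python
from station import camera
from h import *
c=camera("wrist")
for n,p in dict(gear=(0.5958,0.3341,0.028),bear=(0.607,0.2716,0.018),tape=(0.62,0.198,0.019),tcp=(0.5847,0.2863,0.0)).items(): print(n,np.round(proj(c,p,True),1))
```

```text
gear [286.7 125.6]
bear [295.2 174.3]
tape [304.3 228.4]
tcp [277.7 160.3]
```

The wrist view clearly shows the gear at (289,129) and the bearing at (297,178). The tape is at (305,230), and the coloured look-alikes lie to the right. I'll refine the positions from this view.

```bash
cat > wpart.py <<'E'
from station import readout, camera
from h import *
def blobs(c,lo=110):
    img=c["img"]; hsv=cv2.cvtColor(img,cv2.COLOR_RGB2HSV)
    m=((hsv[...,1]<50)&(hsv[...,2]>lo)).astype(np.uint8)
    return m
if __name__=="__main__":
    s=readout.read_state(); c=camera("wrist")
    m=blobs(c,75); roi=np.zeros_like(m); roi[80:330,270:340]=1; m*=roi
    cs,_=cv2.findContours(m,cv2.RETR_EXTERNAL,cv2.CHAIN_APPROX_NONE)
    for k in cs:
        if cv2.contourArea(k)>300:
            (x,y),r=cv2.minEnclosingCircle(k); print(round(x,1),round(y,1),round(r,1),cv2.contourArea(k),[plane(c,(x,y),z,True).round(4)[:2] for z in (0.009,0.012,0.016)])
E
python3 wpart.py
```

```text
303.5 224.8 22.1 1455.0 [array([0.62 , 0.198]), array([0.6198, 0.1993]), array([0.6194, 0.2009])]
294.8 172.6 19.3 1101.5 [array([0.6073, 0.2709]), array([0.6071, 0.2715]), array([0.6069, 0.2724])]
286.3 123.0 20.4 1143.0 [array([0.5962, 0.3349]), array([0.5962, 0.3351]), array([0.5961, 0.3354])]
```

```bash
cat > go.py <<'E'
import sys
from station import readout
from h import *
s=readout.read_state(); a=[float(v) for v in sys.argv[1:]]
print(s['ee_pos'].round(4),'F',s['force'].round(1),'op',round(s['opening'],3)); print(*tgt(s,a[:3],a[3] if len(a)>3 else None))
E
python3 go.py 0.596 0.335 0.09 0
```

```text
[0.5872 0.2805 0.2762] F [ 0.2  0.2 -0.3] op 1.007
[0.3658 0.0568 1.2406] [ 0.0003  0.0008 -0.0019]
```

Call:
jog_arm(targets=[0.2, 0.03, 0.25, 0, 0, 0, 0.366, 0.057, 0.5, 0, 0, 0, 0.366, 0.057, 0.75, 0, 0, 0, 0.366, 0.057, 1, 0, 0, 0, 0.366, 0.057, 1, 0, 0, 0, 0.366, 0.057, 1, 0, 0, 0])

```text
t: 4.65
ee_pos: [0.5956, 0.3375, 0.1283]
tool_rot: [0.0, 0.708, 0.707, 0.001]
force: [0.7, 1.0, 0.6]
opening: 1.003
```

```bash
python3 look.py b wrist; python3 go.py 0.596 0.335 0.001 0
```

```text
4.65 [0.5956 0.3375 0.1283] [ 1.    -0.002  0.002] F [0.7 1.  0.6] op 1.003
[0.5957 0.3381 0.1289] F [-0.4  0.1  0.6] op 0.997
[-2.230e-02 -5.000e-04  8.527e-01] [ 0.0014 -0.0007 -0.0005]
```

View pics/wrist_b.png

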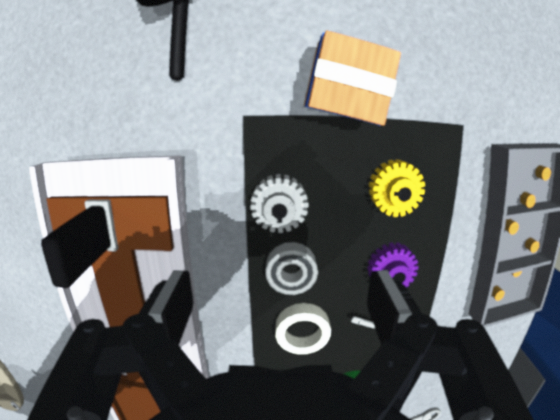

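Call:
jog_arm(targets=[-0.02, 0, 0.2, 0, 0, 0, -0.02, 0, 0.4, 0, 0, 0, -0.02, 0, 0.6, 0, 0, 0, -0.02, 0, 0.75, 0, 0, 0, -0.02, 0, 0.84, 0, 0, 0, -0.02, 0, 0.84, 0, 0, 0, -0.02, 0, 0.84, 0, 0, 0])

```text
t: 5.58
ee_pos: [0.5949, 0.336, 0.0017]
tool_rot: [0.0, 0.707, 0.707, 0.001]
force: [0.4, -0.9, 0.6]
opening: 0.998
```

Call:
jog_arm(targets=[0, 0, 0, 0, 0, 0, 0, 0, 0, 0, 0, 0, 0, 0, 0, 0, 0, 0, 0, 0, 0, 0, 0, 0, 0, 0, 0, 0, 0, 0, 0, 0, 0, 0, 0, 0], jaw=1, squeeze=50)

```text
t: 6.32
ee_pos: [0.5948, 0.3358, 0.0014]
tool_rot: [0.0, 0.707, 0.707, 0.001]
force: [-0.8, -0.8, 5.2]
opening: 0.531
```

Call:
jog_arm(targets=[0, 0, -0.2, 0, 0, 0, 0, 0, -0.4, 0, 0, 0, 0, 0, -0.6, 0, 0, 0, 0, 0, -0.8, 0, 0, 0, 0, 0, -1, 0, 0, 0, -0.2, 0, -1, 0, 0, 0, -0.5, 0, -1, 0, 0, 0, -0.8, 0, -1, 0, 0, 0, -0.9, 0, -1, 0, 0, 0])

```text
t: 7.45
ee_pos: [0.5949, 0.1959, 0.1498]
tool_rot: [0.001, 0.709, 0.706, -0.001]
force: [0.8, -0.1, -1.7]
opening: 0.524
```

```bash
python3 look.py c wrist top; python3 go.py 0.451 0.098 0.16 0
```

```text
7.45 [0.5949 0.1959 0.1498] [ 1.    -0.004 -0.   ] F [ 0.8 -0.1 -1.7] op 0.524
[0.5948 0.1979 0.1501] F [ 0.  -0.2 -1.7] op 0.524
[-0.6684 -0.9567 -0.0652] [-0.0001  0.0006 -0.0013]
```

View pics/wrist_c.png

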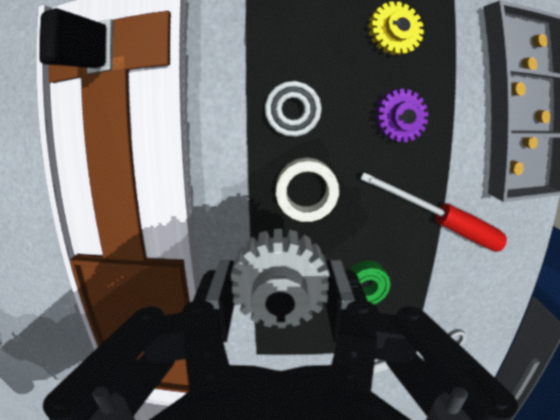

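The gear is held between the fingers at (281,278). Next I place it in the tray, towards the +y end.

Call:
jog_arm(targets=[-0.2, -0.3, 0, 0, 0, 0, -0.4, -0.6, 0, 0, 0, 0, -0.6, -0.85, 0, 0, 0, 0, -0.67, -0.955, 0, 0, 0, 0, -0.67, -0.955, 0, 0, 0, 0, -0.67, -0.955, 0.2, 0, 0, 0, -0.67, -0.955, 0.2, 0, 0, 0])

```text
t: 8.43
ee_pos: [0.4502, 0.1013, 0.119]
tool_rot: [-0.002, 0.706, 0.708, -0.001]
force: [-0.4, -0.4, -2.0]
opening: 0.525
```

```bash
python3 look.py d wrist top; python3 go.py 0.451 0.098 0.055 0
```

```text
8.425 [0.4502 0.1013 0.119 ] [ 1.     0.003 -0.003] F [-0.4 -0.4 -2. ] op 0.525
[0.4515 0.1014 0.1208] F [ 1.  -0.5 -0.5] op 0.531
[-0.023  -0.0033  0.4383] [-0.0002 -0.0006  0.0014]
```

View pics/wrist_d.png

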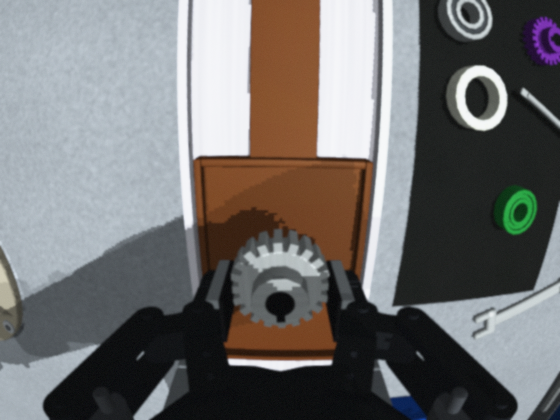

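View pics/top_d.png

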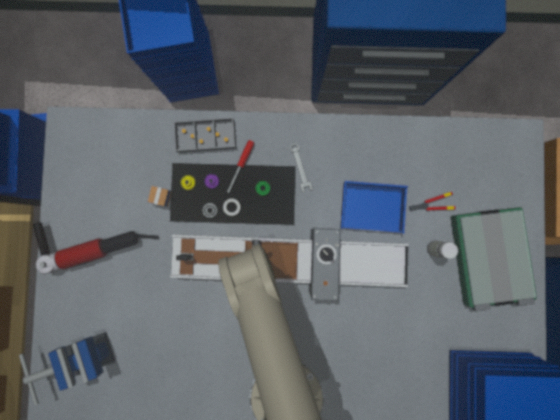

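Run:
```python
from station import camera
from h import *
c=camera("wrist")
for p in [(196,157),(371,160),(226,358),(337,350)]: print(plane(c,p,0.061,True).round(4))
```

```text
[0.398  0.1496 0.061 ]
[0.5115 0.1481 0.061 ]
[ 0.4059 -0.0232  0.061 ]
[ 0.5015 -0.0129  0.061 ]
```

Call:
jog_arm(targets=[-0.01, 0.01, 0.15, 0, 0, 0, -0.01, 0.01, 0.3, 0, 0, 0, -0.01, 0.01, 0.4, 0, 0, 0, -0.01, 0.01, 0.445, 0, 0, 0, -0.01, 0.01, 0.445, 0, 0, 0, -0.01, 0.01, 0.445, 0, 0, 0])

```text
t: 9.32
ee_pos: [0.4533, 0.0986, 0.0543]
tool_rot: [0.0, 0.707, 0.707, 0.001]
force: [-0.0, -0.1, -1.6]
opening: 0.528
```

Call:
jog_arm(targets=[0, 0, 0, 0, 0, 0, 0, 0, 0, 0, 0, 0, 0, 0, 0, 0, 0, 0, 0, 0, 0, 0, 0, 0], jaw=0.28)

```text
t: 9.82
ee_pos: [0.4528, 0.0983, 0.0537]
tool_rot: [0.0, 0.707, 0.707, 0.0]
force: [-0.0, 0.2, -0.6]
opening: 0.718
```

Call:
jog_arm(targets=[0, 0, -0.15, 0, 0, 0, 0, 0, -0.35, 0, 0, 0, 0, 0, -0.6, 0, 0, 0, 0, 0, -0.8, 0, 0, 0, 0, 0, -0.8, 0, 0, 0])

```text
t: 10.45
ee_pos: [0.4542, 0.0988, 0.1759]
tool_rot: [0.002, 0.707, 0.707, 0.002]
force: [-0.3, 0.1, -0.3]
opening: 0.719
```

```bash
python3 look.py e wrist top; python3 go.py 0.607 0.2715 0.17 0
```

```text
10.45 [0.4542 0.0988 0.1759] [1.    0.001 0.005] F [-0.3  0.1 -0.3] op 0.719
[0.4526 0.0982 0.1733] F [-0.6 -0.1 -0.5] op 0.722
[1.1549 1.0302 0.0222] [0.0001 0.0001 0.0003]
```

View pics/wrist_e.png

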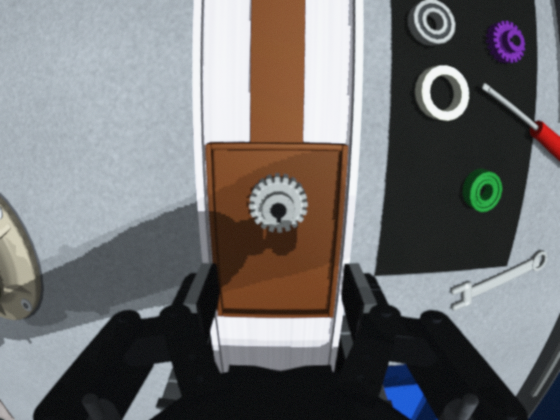

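The gear sits in the tray at (278,204). Next, the bearing.

Call:
jog_arm(targets=[0.3, 0.25, 0, 0, 0, 0, 0.6, 0.5, 0, 0, 0, 0, 0.8, 0.8, 0, 0, 0, 0, 0.9, 0.98, 0, 0, 0, 0, 0.9, 0.98, 0, 0, 0, 0, 0.9, 0.98, 0, 0, 0, 0], jaw=0)

```text
t: 11.3
ee_pos: [0.5986, 0.2333, 0.1722]
tool_rot: [-0.001, 0.707, 0.708, -0.001]
force: [-0.6, -0.2, 0.4]
opening: 1.004
```

```bash
python3 look.py f wrist; python3 go.py 0.607 0.2715 0.1 0
python3 - <<'E'
from station import camera
from h import *
c=camera("wrist"); print(np.round(proj(c,(0.607,0.2715,0.018),True),1))
E
```

```text
11.3 [0.5986 0.2333 0.1722] [ 1.     0.001 -0.002] F [-0.6 -0.2  0.4] op 1.004
[0.5987 0.233  0.1728] F [ 0.2  0.6 -0.5] op 1.0
[0.257  0.0563 0.4848] [-0.0007  0.0003  0.0004]
[288.2 148.8]
```

View pics/wrist_f.png

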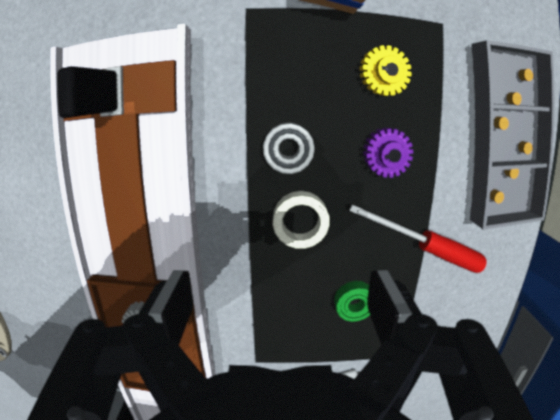

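The bearing at (289,148) matches the predicted position, so I descend.

Call:
jog_arm(targets=[0.13, 0.03, 0.1, 0, 0, 0, 0.257, 0.056, 0.25, 0, 0, 0, 0.257, 0.056, 0.5, 0, 0, 0, 0.257, 0.056, 0.75, 0, 0, 0, 0.257, 0.056, 0.75, 0, 0, 0, 0.257, 0.056, 0.75, 0, 0, 0])

```text
t: 12.15
ee_pos: [0.6086, 0.2721, 0.0631]
tool_rot: [0.0, 0.707, 0.707, 0.001]
force: [0.6, 0.1, 0.3]
opening: 1.0
```

```bash
python3 go.py 0.607 0.2715 0.002 0
```

```text
[0.6086 0.2721 0.0631] F [0.6 0.1 0.3] op 1.0
[-0.0041 -0.0113  0.4071] [ 0.0009 -0.0004  0.0001]
```

Call:
jog_arm(targets=[0, -0.01, 0.15, 0, 0, 0, 0, -0.01, 0.3, 0, 0, 0, 0, -0.01, 0.407, 0, 0, 0, 0, -0.01, 0.407, 0, 0, 0, 0, -0.01, 0.407, 0, 0, 0])

```text
t: 12.78
ee_pos: [0.6068, 0.2724, 0.0007]
tool_rot: [0.0, 0.707, 0.707, 0.0]
force: [-0.2, -0.1, 0.0]
opening: 1.0
```

Call:
jog_arm(targets=[0, 0, 0, 0, 0, 0, 0, 0, 0, 0, 0, 0, 0, 0, 0, 0, 0, 0, 0, 0, 0, 0, 0, 0, 0, 0, 0, 0, 0, 0, 0, 0, 0, 0, 0, 0], jaw=1)

```text
t: 13.52
ee_pos: [0.607, 0.2723, 0.001]
tool_rot: [0.0, 0.707, 0.707, 0.001]
force: [-1.3, -0.5, 6.1]
opening: 0.529
```

Call:
jog_arm(targets=[0, 0, -0.2, 0, 0, 0, 0, 0, -0.4, 0, 0, 0, 0, 0, -0.6, 0, 0, 0, 0, 0, -0.8, 0, 0, 0, 0, 0, -1, 0, 0, 0, -0.2, -0.2, -1, 0, 0, 0, -0.5, -0.5, -1, 0, 0, 0, -0.8, -0.8, -1, 0, 0, 0, -0.95, -0.95, -1, 0, 0, 0, -0.95, -0.95, -1, 0, 0, 0])

```text
t: 14.78
ee_pos: [0.4627, 0.1267, 0.1498]
tool_rot: [0.001, 0.708, 0.706, -0.001]
force: [1.1, -0.1, -0.9]
opening: 0.53
```

```bash
python3 look.py g wrist; python3 go.py 0.453 0.026 0.12 0
```

```text
14.775 [0.4627 0.1267 0.1498] [ 1.    -0.002 -0.   ] F [ 1.1 -0.1 -0.9] op 0.53
[0.4638 0.1283 0.1502] F [ 0.3 -0.  -1.2] op 0.525
[-0.6815 -0.0715  0.2023] [ 0.0004  0.0006 -0.0005]
```

View pics/wrist_g.png

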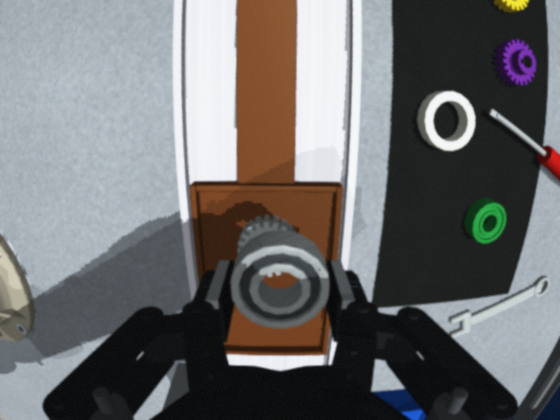

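Call:
jog_arm(targets=[-0.3, -0.07, 0, 0, 0, 0, -0.55, -0.07, 0, 0, 0, 0, -0.68, -0.07, 0.1, 0, 0, 0, -0.68, -0.07, 0.3, 0, 0, 0, -0.68, -0.07, 0.4, 0, 0, 0, -0.68, -0.07, 0.4, 0, 0, 0, -0.68, -0.07, 0.4, 0, 0, 0])

```text
t: 15.7
ee_pos: [0.4543, 0.0282, 0.0907]
tool_rot: [0.0, 0.706, 0.708, 0.001]
force: [-0.6, -0.4, -1.7]
opening: 0.526
```

```bash
python3 look.py h wrist; python3 go.py 0.453 0.026 0.054 0
```

```text
15.7 [0.4543 0.0282 0.0907] [1.    0.002 0.001] F [-0.6 -0.4 -1.7] op 0.526
[0.4544 0.0281 0.0908] F [-0.1  0.2 -2.1] op 0.527
[-0.0138 -0.0097  0.2456] [ 0.0007 -0.0002  0.0008]
```

View pics/wrist_h.png

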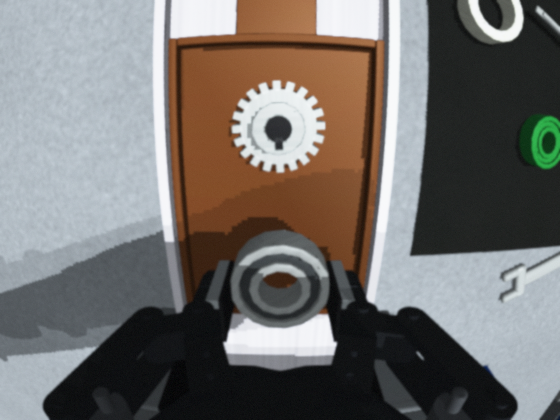

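Call:
jog_arm(targets=[0, -0.01, 0.12, 0, 0, 0, 0, -0.01, 0.2, 0, 0, 0, 0, -0.01, 0.245, 0, 0, 0, 0, -0.01, 0.245, 0, 0, 0, 0, -0.01, 0.245, 0, 0, 0])

```text
t: 16.38
ee_pos: [0.4525, 0.0275, 0.0537]
tool_rot: [0.0, 0.707, 0.707, 0.0]
force: [-0.2, 0.6, -1.3]
opening: 0.528
```

Call:
jog_arm(targets=[0, 0, 0, 0, 0, 0, 0, 0, 0, 0, 0, 0, 0, 0, 0, 0, 0, 0, 0, 0, 0, 0, 0, 0], jaw=0.28)

```text
t: 16.88
ee_pos: [0.4522, 0.0274, 0.0533]
tool_rot: [0.0, 0.707, 0.707, 0.0]
force: [-0.3, -0.2, -0.0]
opening: 0.717
```

Call:
jog_arm(targets=[0, 0, -0.15, 0, 0, 0, 0, 0, -0.35, 0, 0, 0, 0, 0, -0.6, 0, 0, 0, 0, 0, -0.8, 0, 0, 0, 0, 0, -1, 0, 0, 0, 0, 0, -1, 0, 0, 0])

```text
t: 17.62
ee_pos: [0.4535, 0.0276, 0.2055]
tool_rot: [0.002, 0.707, 0.707, 0.001]
force: [-0.4, -0.3, -0.4]
opening: 0.717
```

```bash
python3 look.py i wrist top; python3 go.py 0.477 -0.105 0.22 -0.78
```

```text
17.625 [0.4535 0.0276 0.2055] [1.    0.001 0.004] F [-0.4 -0.3 -0.4] op 0.717
[0.452  0.0273 0.2031] F [-1.1  0.4  0.4] op 0.72
[-0.8821  0.1659 -0.1127] [1.000e-04 1.000e-04 3.727e-01]
```

View pics/wrist_i.png

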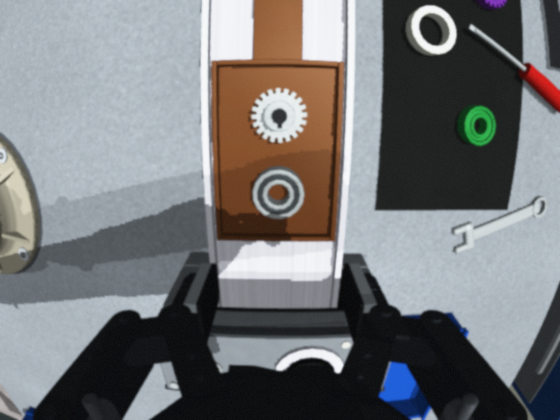

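View pics/top_i.png

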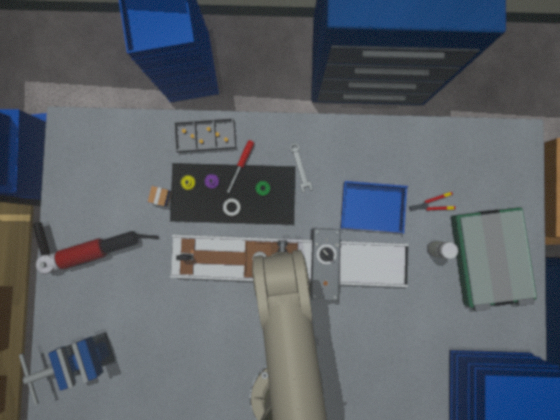

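Both parts lie in the tray, gear at (278,117) and bearing at (278,193). Next I look at the selector from above.

Call:
jog_arm(targets=[0, 0.05, -0.3, 0, 0, 0, -0.3, 0.1, -0.5, 0, 0, 0, -0.6, 0.13, -0.5, 0, 0, 0, -0.9, 0.16, -0.5, 0, 0, 0, -1, 0.16, -0.5, 0, 0, 0, -1, 0.16, -0.5, 0, 0, 0, -1, 0.16, -0.5, 0, 0, 0], jaw=0.2)

```text
t: 18.6
ee_pos: [0.4763, -0.1207, 0.278]
tool_rot: [-0.0, 0.706, 0.708, 0.0]
force: [0.5, 0.2, -0.7]
opening: 0.799
```

```bash
python3 look.py j wrist
python3 - <<'E'
from station import camera
from h import *
c=camera("wrist")
for p in [(0.476,-0.106,0.193),(0.476,-0.106,0.161)]: print(np.round(proj(c,p,True),1))
E
```

```text
18.6 [ 0.4763 -0.1207  0.278 ] [ 1.     0.003 -0.   ] F [ 0.5  0.2 -0.7] op 0.799
[278.3 195.3]
[278.5 184.2]
```

View pics/wrist_j.png

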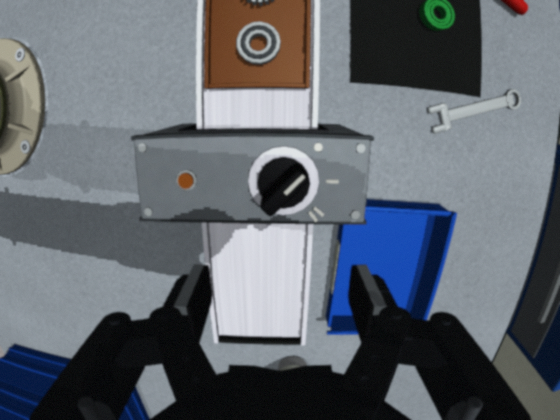

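Run:
```python
from station import camera
from h import *
c=camera("wrist"); img=c["img"]
m=cv2.inRange(img,(170,170,170),(255,255,255)); m[:,:240]=0;m[:140]=0;m[217:]=0;m[:,325:]=0
n,l,st,ce=cv2.connectedComponentsWithStats(m)
for i in range(1,n):
    if st[i,4]>15: print(st[i],ce[i].round(1))
d=cv2.inRange(img,(0,0,0),(60,60,60)); d[:,:245]=0;d[:145]=0;d[217:]=0;d[:,320:]=0
n,l,st,ce=cv2.connectedComponentsWithStats(d)
i=1+np.argmax(st[1:,4]); pts=np.argwhere(l==i)[:,::-1].astype(np.float32); print('dark',st[i],ce[i],cv2.minEnclosingCircle(pts))
print('mouth/housing',[plane(c,p,0.15,True).round(4)[:2] for p in [(136,136),(373,137),(141,221),(364,222)]])
print('marks',plane(c,(318,147),0.15,True),plane(c,(332.5,181.5),.15,True))
a=cv2.resize(img[130:230,230:350],None,fx=6,fy=6,interpolation=cv2.INTER_CUBIC); cv2.imwrite("pics/c4.png",a[:,:,::-1])
```

```text
[314 143   8   8  55] [317.7 146.4]
[ 249  146   69   68 1220] [286.9 172.3]
[286 176  17  17  40] [294.4 183.4]
dark [ 258  157   51   59 1975] [280.45822785 184.10126582] ((280.634033203125, 187.0154571533203), 30.2333984375)
mouth/housing [array([ 0.3489, -0.0635]), array([ 0.5569, -0.0662]), array([ 0.3444, -0.1445]), array([ 0.5547, -0.1442])]
marks [ 0.5092512  -0.07630793  0.15      ] [ 0.52295483 -0.10631358  0.15      ]
```

View pics/c4.png

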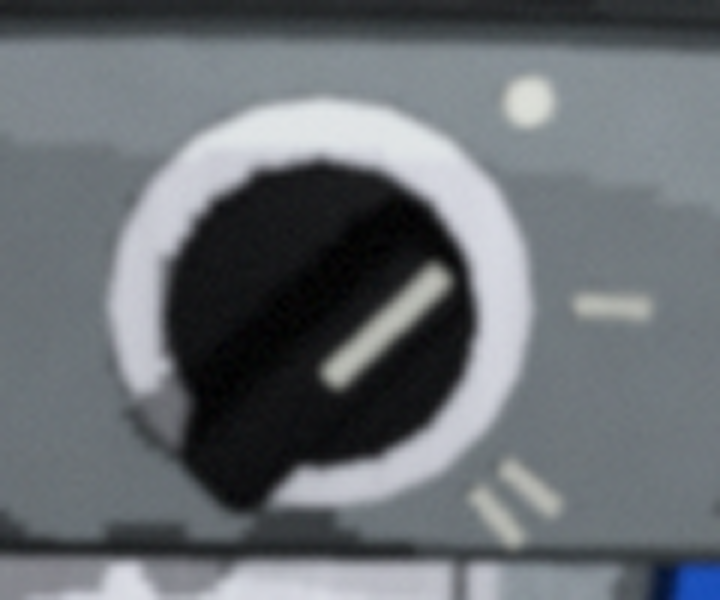

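```bash
python3 - <<'E'
from station import camera
from h import *
c=camera("wrist")
print(plane(c,(283.5,180),0.151,True),plane(c,(285.5,193.5),0.193,True),plane(c,(304.5,174.5),0.193,True),plane(c,(270,215),0.193,True))
t=camera("top"); print(plane(t,(290+217/6,215+237/6),0.152))
E
python3 go.py 0.481 -0.105 0.215 -0.78
```

```text
[ 0.48032468 -0.10541835  0.151     ] [ 0.48133796 -0.1051345   0.193     ] [ 0.49496658 -0.09072677  0.193     ] [ 0.46985286 -0.12198609  0.193     ]
[ 0.4779479  -0.10665272  0.152     ]
[ 0.4763 -0.1217  0.2784] F [-0.1 -0.9  0. ] op 0.803
[0.1113 0.0313 0.4228] [ 2.000e-04 -0.000e+00  3.735e-01]
```

Call:
jog_arm(targets=[0.05, 0.01, 0.1, 0, 0, 0.08, 0.111, 0.028, 0.2, 0, 0, 0.16, 0.111, 0.028, 0.3, 0, 0, 0.24, 0.111, 0.028, 0.4, 0, 0, 0.32, 0.111, 0.028, 0.4, 0, 0, 0.37, 0.111, 0.028, 0.4, 0, 0, 0.37, 0.111, 0.028, 0.4, 0, 0, 0.37], jaw=0.4)

```text
t: 19.73
ee_pos: [0.4806, -0.1058, 0.2186]
tool_rot: [0.0, 0.921, 0.389, 0.0]
force: [-0.9, -0.1, 0.0]
opening: 0.597
```

```bash
python3 look.py k wrist; python3 go.py 0.4805 -0.105 0.169 -0.77
```

```text
19.725 [ 0.4806 -0.1058  0.2186] [ 0.717 -0.697  0.001] F [-0.9 -0.1  0. ] op 0.597
[ 0.4806 -0.1058  0.2186] F [0.3 0.7 1.3] op 0.602
[ 0.0033 -0.0046  0.3304] [ 0.0002 -0.0002 -0.0009]
```

View pics/wrist_k.png

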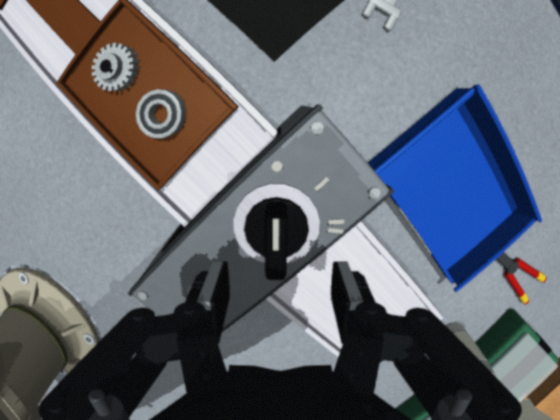

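Call:
jog_arm(targets=[0, 0, 0.1, 0, 0, 0, 0, 0, 0.2, 0, 0, 0, 0, 0, 0.28, 0, 0, 0, 0, 0, 0.325, 0, 0, 0, 0, 0, 0.325, 0, 0, 0, 0, 0, 0.325, 0, 0, 0])

```text
t: 20.52
ee_pos: [0.4807, -0.1059, 0.1699]
tool_rot: [0.0, 0.922, 0.388, 0.0]
force: [-0.3, -0.2, -0.3]
opening: 0.6
```

Call:
jog_arm(targets=[0, 0, 0, 0, 0, 0, 0, 0, 0, 0, 0, 0, 0, 0, 0, 0, 0, 0, 0, 0, 0, 0, 0, 0, 0, 0, 0, 0, 0, 0, 0, 0, 0, 0, 0, 0], jaw=1, squeeze=50)

```text
t: 21.28
ee_pos: [0.479, -0.1043, 0.1701]
tool_rot: [-0.001, 0.921, 0.388, -0.001]
force: [-11.4, 6.2, 11.7]
opening: 0.141
```

Call:
jog_arm(targets=[0, -0.015, 0, 0, 0, 0.06, 0, -0.015, 0, 0, 0, 0.12, 0, -0.015, 0, 0, 0, 0.18, 0, -0.015, 0, 0, 0, 0.24, 0, -0.015, 0, 0, 0, 0.3, 0, -0.015, 0, 0, 0, 0.35, 0, -0.015, 0, 0, 0, 0.385, 0, -0.015, 0, 0, 0, 0.385, 0, -0.015, 0, 0, 0, 0.385])

```text
t: 22.4
ee_pos: [0.4786, -0.1039, 0.1701]
tool_rot: [-0.0, 1.0, -0.005, -0.0]
force: [-2.6, 2.5, 5.9]
opening: 0.139
```

```bash
python3 look.py l wrist scene
```

```text
22.4 [ 0.4786 -0.1039  0.1701] [-0.009 -1.    -0.   ] F [-2.6  2.5  5.9] op 0.139
```

View pics/wrist_l.png

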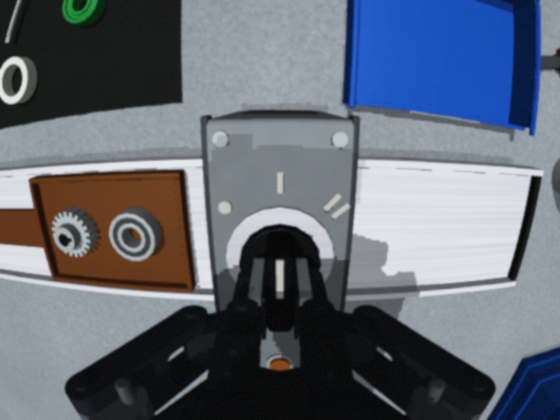

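The pointer now lines up with the single bar at (280,183). I release and rise.

Call:
jog_arm(targets=[0, 0, 0, 0, 0, 0, 0, 0, 0, 0, 0, 0, 0, 0, 0, 0, 0, 0, 0, 0, 0, 0, 0, 0], jaw=0.4)

```text
t: 23.0
ee_pos: [0.4789, -0.1044, 0.1695]
tool_rot: [-0.0, 1.0, -0.005, 0.0]
force: [-0.7, 0.5, -0.6]
opening: 0.596
```

Call:
jog_arm(targets=[0, 0, -0.2, 0, 0, 0, 0, 0, -0.4, 0, 0, 0, 0, 0, -0.6, 0, 0, 0, 0, 0, -0.7, 0, 0, 0, 0, 0, -0.7, 0, 0, 0])

```text
t: 23.62
ee_pos: [0.4793, -0.1045, 0.275]
tool_rot: [0.0, 1.0, -0.005, 0.001]
force: [0.4, 0.5, -1.0]
opening: 0.602
```

```bash
python3 look.py m wrist; python3 go.py 0.455 0.33 0.2 0;  python3 -c "
import cv2;i=cv2.imread('pics/wrist_m.png');cv2.imwrite('pics/c5.png',cv2.resize(i[100:320,0:400],None,fx=2,fy=2))"
```

```text
23.625 [ 0.4793 -0.1045  0.275 ] [-0.01 -1.    0.  ] F [ 0.4  0.5 -1. ] op 0.602
[ 0.4787 -0.1044  0.2739] F [ 0.4  0.4 -0.7] op 0.598
[-0.1863 -2.8943  0.493 ] [1.000e-04 2.000e-04 7.453e-01]
```

View pics/c5.png

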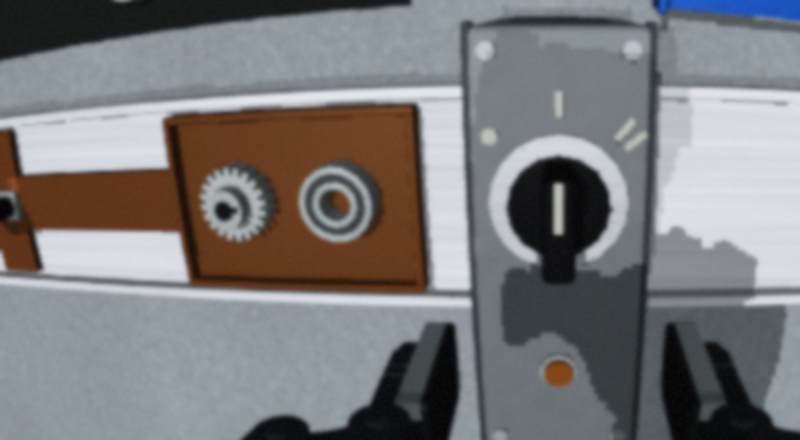

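Call:
jog_arm(targets=[0, -0.15, 0, 0, 0, -0.085, 0, -0.3, 0, 0, 0, -0.17, 0, -0.45, 0, 0, 0, -0.255, 0, -0.6, 0, 0, 0, -0.34, 0, -0.75, 0, 0, 0, -0.425, 0, -0.9, 0, 0, 0, -0.51, 0, -1, 0, 0, 0, -0.595, 0, -1, 0, 0, 0, -0.68, 0, -1, 0, 0, 0, -0.755, 0, -1, 0, 0, 0, -0.755])

```text
t: 24.92
ee_pos: [0.4797, 0.0455, 0.2731]
tool_rot: [-0.001, 0.707, 0.707, -0.001]
force: [0.3, -0.1, 0.1]
opening: 0.598
```

Call:
jog_arm(targets=[0.3, 0, 0, 0, 0, 0, 0.6, 0, 0, 0, 0, 0, 0.9, 0, 0, 0, 0, 0, 1, 0, 0, 0, 0, 0, 1, 0, 0, 0, 0, 0])

```text
t: 25.55
ee_pos: [0.4798, 0.1962, 0.2739]
tool_rot: [-0.0, 0.707, 0.707, -0.0]
force: [-0.3, -0.1, 0.8]
opening: 0.598
```

```bash
python3 look.py n wrist; python3 go.py 0.455 0.33 0.2 0
```

```text
25.55 [0.4798 0.1962 0.2739] [ 1.     0.001 -0.001] F [-0.3 -0.1  0.8] op 0.598
[0.4802 0.1948 0.2739] F [-0.2 -0.2 -0.3] op 0.601
[ 0.9016 -0.1686  0.4925] [-0.0005  0.0003 -0.0005]
```

View pics/wrist_n.png

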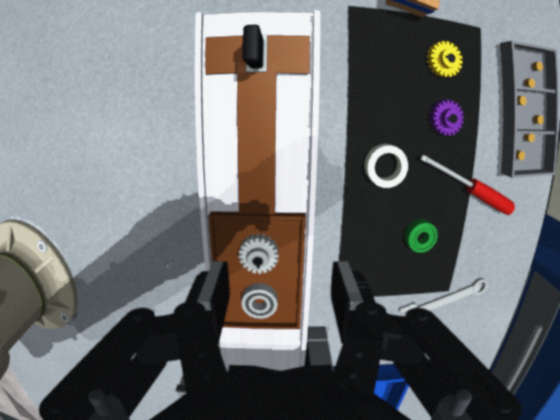

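Run:
```python
from station import camera
from h import *
c=camera("wrist")
img=c["img"]; cv2.imwrite("pics/c6.png",cv2.resize(img[10:90,190:330],None,fx=5,fy=5)[:,:,::-1])
for p in [(206,38),(206,73),(309,38),(309,74)]: print('shoe',plane(c,p,0.053,True).round(4))
m=cv2.inRange(img,(0,0,0),(50,50,50)); m[:15]=0;m[80:]=0;m[:,:235]=0;m[:,275:]=0
ys,xs=np.nonzero(m); print(xs.min(),xs.max(),ys.min(),ys.max())
for y in range(20,75,4): print(y,xs[ys==y].min() if (ys==y).any() else None,xs[ys==y].max() if (ys==y).any() else None)
```

```text
shoe [0.3991 0.3522 0.053 ]
shoe [0.3989 0.3115 0.053 ]
shoe [0.5128 0.3493 0.053 ]
shoe [0.5129 0.308  0.053 ]
241 261 24 66
20 None None
24 247 250
28 243 257
32 243 259
36 243 260
40 243 261
44 242 261
48 241 261
52 242 261
56 242 261
60 244 261
64 249 260
68 None None
72 None None
```

View pics/c6.png

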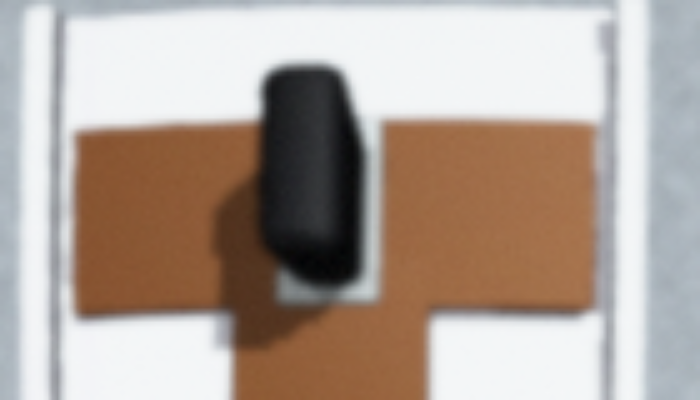

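```bash
python3 - <<'E'
from station import camera
from h import *
c=camera("wrist"); print(plane(c,(250.4,41),0.125,True))
E
python3 go.py 0.456 0.329 0.16 0
```

```text
[0.4556858  0.33175753 0.125     ]
[0.4806 0.1937 0.2742] F [ 0.7 -0.8 -0.2] op 0.599
[ 0.902  -0.1664  0.7606] [-0.0002  0.0004 -0.0013]
```

Call:
jog_arm(targets=[0.3, -0.05, 0.1, 0, 0, 0, 0.6, -0.1, 0.2, 0, 0, 0, 0.9, -0.165, 0.4, 0, 0, 0, 0.905, -0.165, 0.6, 0, 0, 0, 0.905, -0.165, 0.76, 0, 0, 0, 0.905, -0.165, 0.76, 0, 0, 0, 0.905, -0.165, 0.76, 0, 0, 0])

```text
t: 26.58
ee_pos: [0.4563, 0.3308, 0.1616]
tool_rot: [0.0, 0.708, 0.707, 0.001]
force: [-0.1, 0.3, 0.3]
opening: 0.602
```

```bash
python3 look.py o wrist; python3 go.py 0.456 0.3305 0.092 0
```

```text
26.575 [0.4563 0.3308 0.1616] [ 1.    -0.001  0.001] F [-0.1  0.3  0.3] op 0.602
[0.4563 0.3311 0.1619] F [ 0.2 -0.8 -0.6] op 0.598
[-0.0046 -0.0028  0.4663] [ 0.0009 -0.0004 -0.0004]
```

View pics/wrist_o.png

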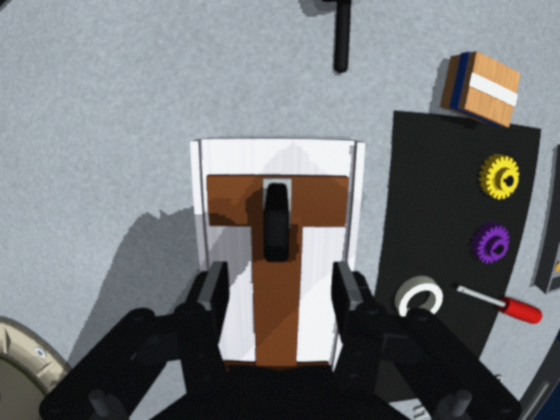

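Call:
jog_arm(targets=[0, 0, 0.15, 0, 0, 0, 0, -0.005, 0.3, 0, 0, 0, 0, -0.005, 0.4, 0, 0, 0, 0, -0.005, 0.465, 0, 0, 0, 0, -0.005, 0.465, 0, 0, 0, 0, -0.005, 0.465, 0, 0, 0])

```text
t: 27.38
ee_pos: [0.4549, 0.3317, 0.0916]
tool_rot: [0.0, 0.707, 0.707, 0.001]
force: [0.1, 0.8, -0.8]
opening: 0.599
```

Call:
jog_arm(targets=[0, 0, 0, 0, 0, 0, 0, 0, 0, 0, 0, 0, 0, 0, 0, 0, 0, 0, 0, 0, 0, 0, 0, 0, 0, 0, 0, 0, 0, 0, 0, 0, 0, 0, 0, 0], jaw=1, squeeze=40)

```text
t: 28.12
ee_pos: [0.4546, 0.3316, 0.0913]
tool_rot: [-0.0, 0.707, 0.707, 0.0]
force: [-1.5, -1.0, 5.8]
opening: 0.18
```

```bash
python3 look.py p top; python3 go.py 0.453 0.02 0.092 0
```

```text
28.125 [0.4546 0.3316 0.0913] [1. 0. 0.] F [-1.5 -1.   5.8] op 0.18
[0.4546 0.3316 0.0913] F [-1.9 -0.6  4.3] op 0.185
[-2.0771 -0.0116 -0.0055] [ 0.0002 -0.0002  0.0002]
```

Handle gripped. I push slowly, at about 0.1 m/s.

Call:
jog_arm(targets=[-0.05, 0, 0, 0, 0, 0, -0.13, 0, 0, 0, 0, 0, -0.21, -0.002, 0, 0, 0, 0, -0.29, -0.003, 0, 0, 0, 0, -0.37, -0.004, 0, 0, 0, 0, -0.45, -0.005, 0, 0, 0, 0, -0.53, -0.006, 0, 0, 0, 0, -0.61, -0.007, 0, 0, 0, 0, -0.69, -0.008, 0, 0, 0, 0, -0.77, -0.009, 0, 0, 0, 0, -0.85, -0.01, 0, 0, 0, 0, -0.9, -0.01, 0, 0, 0, 0])

```text
t: 29.68
ee_pos: [0.4533, 0.1977, 0.0913]
tool_rot: [-0.0, 0.706, 0.708, 0.001]
force: [0.7, 6.9, 1.2]
opening: 0.182
```

```bash
python3 look.py q wrist; python3 go.py 0.453 0.02 0.0915 0
```

```text
29.675 [0.4533 0.1977 0.0913] [1.    0.002 0.001] F [0.7 6.9 1.2] op 0.182
[0.4534 0.1969 0.0913] F [-1.1  2.4  3.3] op 0.176
[-1.179  -0.0045 -0.0037] [ 0.0006 -0.0009  0.0008]
```

View pics/wrist_q.png

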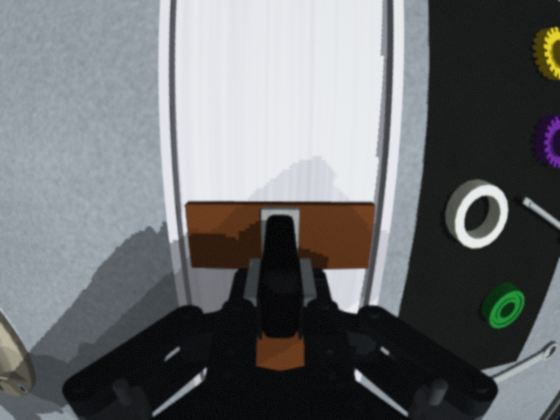

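Call:
jog_arm(targets=[-0.05, 0, 0, 0, 0, 0, -0.13, 0, 0, 0, 0, 0, -0.21, -0.002, 0, 0, 0, 0, -0.29, -0.003, 0, 0, 0, 0, -0.37, -0.004, 0, 0, 0, 0, -0.45, -0.005, 0, 0, 0, 0, -0.53, -0.005, 0, 0, 0, 0, -0.61, -0.005, 0, 0, 0, 0, -0.69, -0.005, 0, 0, 0, 0, -0.77, -0.005, 0, 0, 0, 0, -0.85, -0.005, 0, 0, 0, 0, -0.9, -0.005, 0, 0, 0, 0])

```text
t: 31.22
ee_pos: [0.4528, 0.063, 0.0913]
tool_rot: [-0.0, 0.706, 0.708, 0.001]
force: [-0.3, 8.5, 4.2]
opening: 0.181
```

```bash
python3 look.py r wrist top; python3 go.py 0.453 0.02 0.0915 0
```

```text
31.225 [0.4528 0.063  0.0913] [1.    0.003 0.001] F [-0.3  8.5  4.2] op 0.181
[0.4528 0.0621 0.0913] F [-0.8  4.7  4.5] op 0.176
[-0.2807  0.0007 -0.002 ] [ 0.0005 -0.0006  0.0007]
```

View pics/top_r.png

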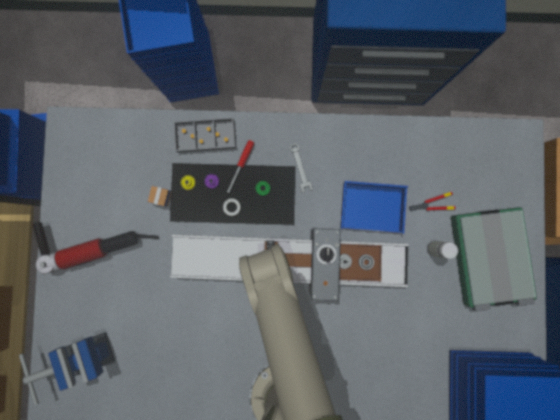

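Call:
jog_arm(targets=[-0.05, 0, 0, 0, 0, 0, -0.12, 0, 0, 0, 0, 0, -0.2, 0, 0, 0, 0, 0, -0.26, 0, 0, 0, 0, 0, -0.29, 0, 0, 0, 0, 0, -0.29, 0, 0, 0, 0, 0, -0.29, 0, 0, 0, 0, 0])

```text
t: 32.2
ee_pos: [0.4529, 0.0193, 0.0913]
tool_rot: [-0.0, 0.706, 0.708, 0.001]
force: [-1.4, 6.4, 5.8]
opening: 0.184
```

```bash
python3 look.py s top
python3 - <<'E'
import cv2
i=cv2.imread("pics/top_s.png"); cv2.imwrite("pics/c7.png",cv2.resize(i[215:315,290:420],None,fx=6,fy=6,interpolation=cv2.INTER_CUBIC))
E
```

```text
32.2 [0.4529 0.0193 0.0913] [1.    0.002 0.001] F [-1.4  6.4  5.8] op 0.184
```

View pics/c7.png

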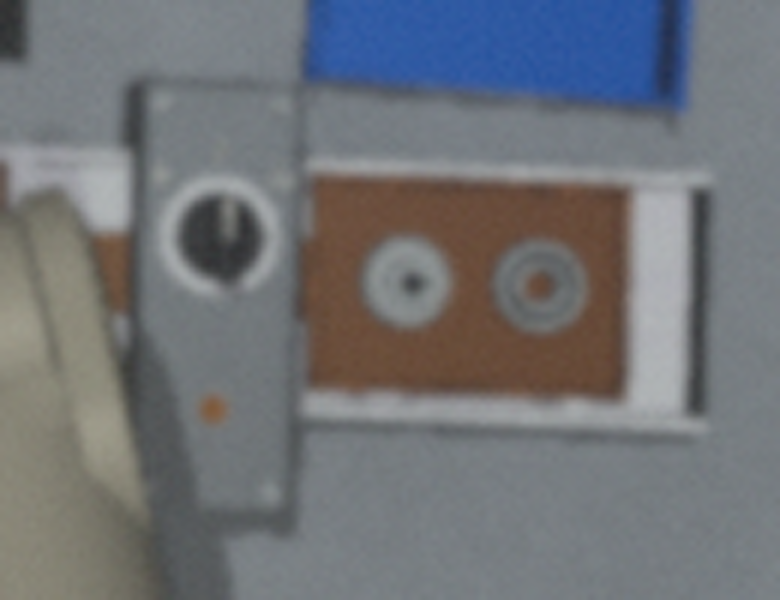

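The tray is clear on the far side at about demag y -0.147, and the selector pointer is still on the bar. I release, rise and go back to the knob.

Call:
jog_arm(targets=[0, 0, 0, 0, 0, 0, 0, 0, 0, 0, 0, 0, 0, 0, 0, 0, 0, 0, 0, 0, 0, 0, 0, 0], jaw=0.4)

```text
t: 32.75
ee_pos: [0.4525, 0.0176, 0.0907]
tool_rot: [-0.0, 0.707, 0.707, -0.0]
force: [0.3, 0.0, -0.4]
opening: 0.601
```

Call:
jog_arm(targets=[0, 0, -0.2, 0, 0, 0, 0, 0, -0.4, 0, 0, 0, 0, 0, -0.6, 0, 0, 0, 0, 0, -0.8, 0, 0, 0, 0, 0, -1, 0, 0, 0, 0, 0, -1, 0, 0, 0])

```text
t: 33.5
ee_pos: [0.4538, 0.018, 0.2429]
tool_rot: [0.002, 0.707, 0.707, 0.001]
force: [-0.5, 0.9, -0.5]
opening: 0.601
```

```bash
python3 look.py t wrist; python3 go.py 0.4788 -0.1042 0.24 -1.57
```

```text
33.5 [0.4538 0.018  0.2429] [1.    0.001 0.004] F [-0.5  0.9 -0.5] op 0.601
[0.453  0.0178 0.2414] F [ 1.3 -0.2 -0.4] op 0.602
[-0.8135  0.1712  0.0103] [ 9.000e-04 -5.000e-04  7.499e-01]
```

Call:
jog_arm(targets=[-0.1, 0.02, 0, 0, 0, 0.085, -0.2, 0.04, 0, 0, 0, 0.17, -0.3, 0.06, 0, 0, 0, 0.255, -0.4, 0.08, 0, 0, 0, 0.34, -0.5, 0.1, 0, 0, 0, 0.425, -0.6, 0.12, 0, 0, 0, 0.51, -0.7, 0.14, 0, 0, 0, 0.595, -0.81, 0.17, 0, 0, 0, 0.68, -0.814, 0.171, 0.01, 0, 0, 0.75, -0.814, 0.171, 0.01, 0, 0, 0.75, -0.814, 0.171, 0.01, 0, 0, 0.75])

```text
t: 34.92
ee_pos: [0.478, -0.1039, 0.2387]
tool_rot: [-0.0, 1.0, 0.002, -0.0]
force: [0.8, -0.5, 1.1]
opening: 0.602
```

```bash
python3 look.py u wrist; python3 go.py 0.4788 -0.1042 0.17 -1.57
```

```text
34.925 [ 0.478  -0.1039  0.2387] [ 0.005 -1.    -0.   ] F [ 0.8 -0.5  1.1] op 0.602
[ 0.4781 -0.1039  0.2389] F [-0.4 -0.  -0.5] op 0.6
[0.0049 0.0022 0.4593] [-0.0001  0.0003  0.0016]
```

View pics/wrist_u.png

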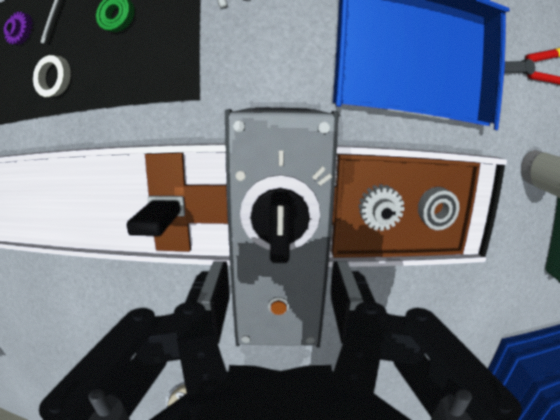

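Call:
jog_arm(targets=[0.005, 0, 0.12, 0, 0, 0, 0.005, 0, 0.25, 0, 0, 0, 0.005, 0, 0.38, 0, 0, 0, 0.005, 0, 0.46, 0, 0, 0, 0.005, 0, 0.46, 0, 0, 0, 0.005, 0, 0.46, 0, 0, 0])

```text
t: 35.72
ee_pos: [0.4795, -0.1042, 0.171]
tool_rot: [0.0, 1.0, 0.001, 0.001]
force: [-0.1, -0.0, 0.2]
opening: 0.602
```

Call:
jog_arm(targets=[0, 0, 0, 0, 0, 0, 0, 0, 0, 0, 0, 0, 0, 0, 0, 0, 0, 0, 0, 0, 0, 0, 0, 0, 0, 0, 0, 0, 0, 0, 0, 0, 0, 0, 0, 0], jaw=1, squeeze=50)

```text
t: 36.48
ee_pos: [0.4793, -0.1039, 0.1709]
tool_rot: [-0.0, 1.0, 0.001, 0.0]
force: [-2.5, 1.8, 5.9]
opening: 0.142
```

Call:
jog_arm(targets=[0, 0, 0, 0, 0, -0.06, 0, 0, 0, 0, 0, -0.12, 0, 0, 0, 0, 0, -0.18, 0, 0, 0, 0, 0, -0.24, 0, 0, 0, 0, 0, -0.3, 0, 0, 0, 0, 0, -0.35, 0, 0, 0, 0, 0, -0.385, 0, 0, 0, 0, 0, -0.385, 0, 0, 0, 0, 0, -0.385])

```text
t: 37.6
ee_pos: [0.4793, -0.1037, 0.1709]
tool_rot: [0.0, 0.92, 0.393, 0.0]
force: [-2.4, 2.7, 6.7]
opening: 0.138
```

Call:
jog_arm(targets=[0, 0, 0, 0, 0, 0, 0, 0, 0, 0, 0, 0, 0, 0, 0, 0, 0, 0, 0, 0, 0, 0, 0, 0], jaw=0.4)

```text
t: 38.1
ee_pos: [0.479, -0.1043, 0.1702]
tool_rot: [-0.0, 0.92, 0.393, 0.0]
force: [-0.2, 1.0, 0.2]
opening: 0.596
```

Call:
jog_arm(targets=[0, 0, -0.2, 0, 0, 0, 0, 0, -0.4, 0, 0, 0, 0, 0, -0.6, 0, 0, 0, 0, 0, -0.7, 0, 0, 0, 0, 0, -0.7, 0, 0, 0])

```text
t: 38.72
ee_pos: [0.4795, -0.1043, 0.2757]
tool_rot: [0.0, 0.92, 0.393, 0.001]
force: [0.8, 0.8, -0.0]
opening: 0.6
```

```bash
python3 look.py v wrist
```

```text
38.725 [ 0.4795 -0.1043  0.2757] [ 0.722 -0.692  0.001] F [ 0.8  0.8 -0. ] op 0.6
```

View pics/wrist_v.png

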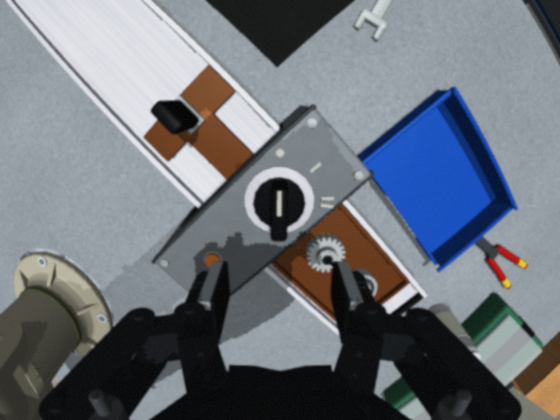

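The selector is at off, with the pointer on the dot at (280,153). Now I locate the parts in the tray on the outfeed side.

```bash
python3 go.py 0.445 -0.286 0.2 -0.785
python3 - <<'E'
from station import camera
from h import *
t=camera("top"); 
for p,z in [((290+407/6,215+282/6),0.072),((290+540/6,215+286/6),0.069)]: print(plane(t,p,z).round(4))
s=camera("scene"); cv2.imwrite("pics/s1.png",s["img"][:,:,::-1])
E
```

```text
[ 0.4789 -0.1043  0.2747] F [-0.6  0.7 -0.3] op 0.6
[-1.0312  0.6748  0.4976] [-0.0002  0.0001  0.0101]
[ 0.4528 -0.216   0.072 ]
[ 0.4525 -0.2869  0.069 ]
```

Call:
jog_arm(targets=[-0.25, 0.15, 0, 0, 0, 0, -0.5, 0.3, 0.1, 0, 0, 0, -0.75, 0.5, 0.3, 0, 0, 0, -0.95, 0.67, 0.5, 0, 0, 0, -1, 0.7, 0.5, 0, 0, 0, -1, 0.7, 0.5, 0, 0, 0, -1, 0.7, 0.5, 0, 0, 0], jaw=0.35)

```text
t: 39.75
ee_pos: [0.4521, -0.2837, 0.2011]
tool_rot: [0.0, 0.919, 0.394, 0.001]
force: [-0.3, 0.4, 0.6]
opening: 0.647
```

```bash
python3 look.py w wrist; python3 go.py 0.451 -0.2865 0.12 -0.785
```

```text
39.75 [ 0.4521 -0.2837  0.2011] [ 0.724 -0.69   0.001] F [-0.3  0.4  0.6] op 0.647
[ 0.4521 -0.2837  0.2012] F [-0.2 -0.6  0.8] op 0.65
[-0.0188  0.0067  0.5412] [ 0.0006 -0.0003  0.0113]
```

View pics/wrist_w.png

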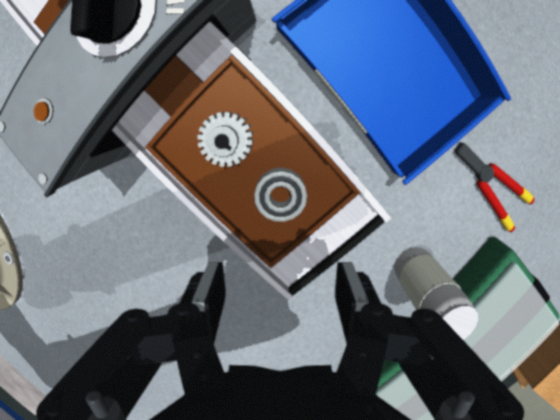

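Run:
```python
from station import camera
from h import *
c=camera("wrist")
for n,p,z in [('bear',(280.5,195),.069),('gear',(224.5,138.5),.067),('bin-x,+y',(277,19),.03),('bin-x,-y',(405,182),.03),('bin+x-y',(509,98),.052)]: print(n,plane(c,p,z,True).round(4))
```

```text
bear [ 0.4547 -0.284   0.069 ]
gear [ 0.4546 -0.2141  0.067 ]
bin-x,+y [ 0.5649 -0.1636  0.03  ]
bin-x,-y [ 0.5518 -0.3719  0.03  ]
bin+x-y [ 0.7016 -0.3746  0.052 ]
```

Call:
jog_arm(targets=[0, 0.013, 0.2, 0, 0, 0, 0, 0.013, 0.4, 0, 0, 0, 0, 0.013, 0.6, 0, 0, 0, 0, 0.013, 0.6, 0, 0, 0])

```text
t: 40.35
ee_pos: [0.4516, -0.2851, 0.1089]
tool_rot: [-0.002, 0.919, 0.393, -0.001]
force: [-0.6, -0.3, 0.9]
opening: 0.651
```

```bash
python3 look.py x wrist; python3 go.py 0.4535 -0.285 0.053
```

```text
40.35 [ 0.4516 -0.2851  0.1089] [ 0.723 -0.691 -0.004] F [-0.6 -0.3  0.9] op 0.651
[ 0.4526 -0.2857  0.1105] F [-0.2  0.4  0.7] op 0.651
[0.0075 0.0015 0.3835] [0. 0. 0.]
```

View pics/wrist_x.png

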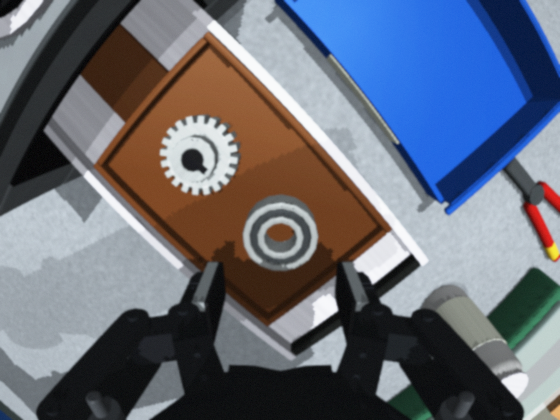

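Aligned: the bearing at (280,235) is midway between the fingers. I descend and grip.

Call:
jog_arm(targets=[0.005, 0, 0.12, 0, 0, 0, 0.005, 0, 0.24, 0, 0, 0, 0.005, 0, 0.34, 0, 0, 0, 0.005, 0, 0.385, 0, 0, 0, 0.005, 0, 0.385, 0, 0, 0, 0.005, 0, 0.385, 0, 0, 0])

```text
t: 41.15
ee_pos: [0.4534, -0.2862, 0.053]
tool_rot: [0.0, 0.92, 0.393, 0.0]
force: [-0.6, -0.2, 0.6]
opening: 0.65
```

Call:
jog_arm(targets=[0, 0, 0, 0, 0, 0, 0, 0, 0, 0, 0, 0, 0, 0, 0, 0, 0, 0, 0, 0, 0, 0, 0, 0, 0, 0, 0, 0, 0, 0, 0, 0, 0, 0, 0, 0], jaw=1)

```text
t: 41.9
ee_pos: [0.4536, -0.2863, 0.0535]
tool_rot: [0.001, 0.92, 0.393, 0.0]
force: [-1.2, 0.4, 5.6]
opening: 0.525
```

Call:
jog_arm(targets=[0, 0, -0.15, 0, 0, 0, 0, 0, -0.3, 0, 0, 0, 0, 0, -0.45, 0, 0, 0, 0, 0, -0.6, 0, 0, 0, 0, 0, -0.6, 0, 0, 0])

```text
t: 42.52
ee_pos: [0.4541, -0.2866, 0.1441]
tool_rot: [0.002, 0.92, 0.393, 0.001]
force: [-0.8, 0.7, -2.0]
opening: 0.523
```

```bash
python3 look.py y wrist; python3 go.py 0.632 -0.312 0.14 -0.785
```

```text
42.525 [ 0.4541 -0.2866  0.1441] [ 0.722 -0.692  0.004] F [-0.8  0.7 -2. ] op 0.523
[ 0.4533 -0.2862  0.1427] F [-0.8 -0.5 -1.3] op 0.527
[0.7    0.9792 0.0195] [ 0.0007 -0.      0.0101]
```

View pics/wrist_y.png

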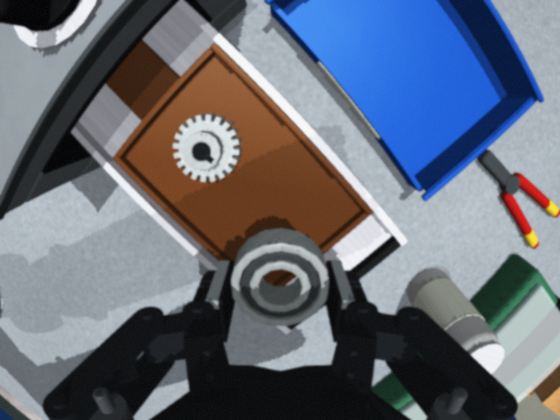

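Call:
jog_arm(targets=[0.15, 0.2, 0, 0, 0, 0, 0.3, 0.45, 0, 0, 0, 0, 0.5, 0.7, 0, 0, 0, 0, 0.7, 0.95, 0, 0, 0, 0, 0.7, 0.98, 0, 0, 0, 0, 0.7, 0.98, 0.1, 0, 0, 0, 0.7, 0.98, 0.2, 0, 0, 0, 0.7, 0.98, 0.2, 0, 0, 0])

```text
t: 43.58
ee_pos: [0.6296, -0.312, 0.1101]
tool_rot: [-0.001, 0.92, 0.392, -0.002]
force: [0.0, 0.3, -1.4]
opening: 0.53
```

```bash
python3 look.py z wrist; python3 go.py 0.632 -0.312 0.009
```

```text
43.575 [ 0.6296 -0.312   0.1101] [ 0.722 -0.692 -0.004] F [ 0.   0.3 -1.4] op 0.53
[ 0.6304 -0.3121  0.1115] F [-0.1 -0.2 -0.2] op 0.524
[0.0085 0.0083 0.6836] [0. 0. 0.]
```

View pics/wrist_z.png

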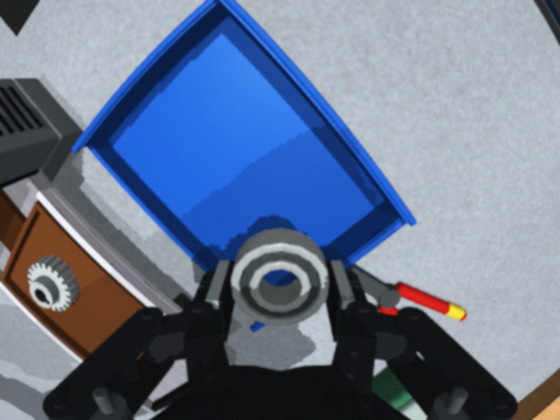

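Call:
jog_arm(targets=[0.04, -0.025, 0.15, 0, 0, 0, 0.04, -0.025, 0.3, 0, 0, 0, 0.04, -0.025, 0.45, 0, 0, 0, 0.04, -0.025, 0.6, 0, 0, 0, 0.04, -0.025, 0.68, 0, 0, 0, 0.04, -0.025, 0.68, 0, 0, 0, 0.04, -0.025, 0.68, 0, 0, 0])

```text
t: 44.5
ee_pos: [0.634, -0.3051, 0.0116]
tool_rot: [0.0, 0.92, 0.393, 0.001]
force: [0.4, 0.8, -1.9]
opening: 0.528
```

Call:
jog_arm(targets=[0, 0, 0, 0, 0, 0, 0, 0, 0, 0, 0, 0, 0, 0, 0, 0, 0, 0, 0, 0, 0, 0, 0, 0], jaw=0.35)

```text
t: 45.0
ee_pos: [0.6334, -0.3049, 0.0107]
tool_rot: [0.0, 0.92, 0.393, 0.0]
force: [0.8, -0.7, 0.1]
opening: 0.65
```

Call:
jog_arm(targets=[0, 0, -0.2, 0, 0, 0, 0, 0, -0.4, 0, 0, 0, 0, 0, -0.6, 0, 0, 0, 0, 0, -0.8, 0, 0, 0, 0, 0, -1, 0, 0, 0, 0, 0, -1, 0, 0, 0])

```text
t: 45.75
ee_pos: [0.6349, -0.3053, 0.1639]
tool_rot: [0.002, 0.92, 0.393, 0.002]
force: [0.2, 0.3, -0.9]
opening: 0.648
```

```bash
python3 look.py aa wrist top; python3 go.py 0.454 -0.215 0.2 -2.356
```

```text
45.75 [ 0.6349 -0.3053  0.1639] [ 0.722 -0.692  0.005] F [ 0.2  0.3 -0.9] op 0.648
[ 0.6332 -0.3049  0.1602] F [ 0.2 -0.1 -1.2] op 0.654
[-0.3936 -1.2772 -0.2652] [-0.      0.     -0.7397]
```

View pics/wrist_aa.png

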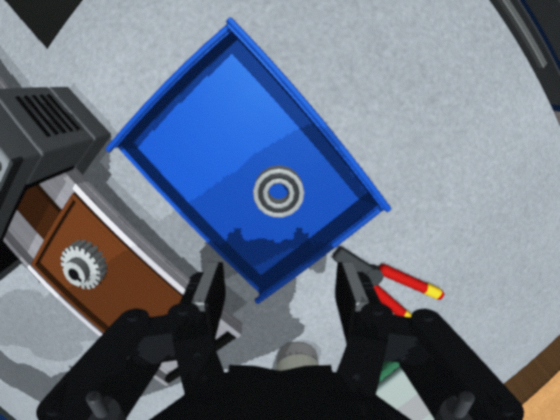

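The bearing is in the bin at (278,192). Now the gear, at yaw -135° to stay clear of the housing.

Call:
jog_arm(targets=[-0.04, -0.1, -0.1, 0, 0, 0.085, -0.08, -0.2, -0.2, 0, 0, 0.17, -0.12, -0.3, -0.27, 0, 0, 0.255, -0.16, -0.4, -0.27, 0, 0, 0.34, -0.2, -0.5, -0.27, 0, 0, 0.425, -0.25, -0.6, -0.27, 0, 0, 0.51, -0.3, -0.7, -0.27, 0, 0, 0.595, -0.35, -0.85, -0.27, 0, 0, 0.68, -0.39, -1, -0.27, 0, 0, 0.76, -0.39, -1, -0.27, 0, 0, 0.76, -0.39, -1, -0.27, 0, 0, 0.76])

```text
t: 47.22
ee_pos: [0.4845, -0.2436, 0.2003]
tool_rot: [-0.0, 0.925, -0.381, -0.0]
force: [-0.2, 0.6, 0.6]
opening: 0.651
```

```bash
python3 look.py bb; python3 go.py 0.454 -0.215 0.17 -2.356
```

```text
47.225 [ 0.4845 -0.2436  0.2003] [-0.705 -0.709  0.   ] F [-0.2  0.6  0.6] op 0.651
[ 0.4845 -0.2436  0.2003] F [-0.2  0.6  0.6] op 0.651
[-0.2786  0.0083  0.2025] [0.0001 0.0004 0.0015]
```

Call:
jog_arm(targets=[-0.15, 0, 0.1, 0, 0, 0, -0.28, 0.008, 0.2, 0, 0, 0, -0.28, 0.008, 0.2, 0, 0, 0, -0.28, 0.008, 0.2, 0, 0, 0])

```text
t: 47.72
ee_pos: [0.4548, -0.2153, 0.1714]
tool_rot: [-0.0, 0.924, -0.382, 0.0]
force: [0.9, -0.0, 0.1]
opening: 0.652
```

```bash
python3 look.py cc wrist; python3 go.py 0.454 -0.215 0.053 -2.356
```

```text
47.725 [ 0.4548 -0.2153  0.1714] [-0.706 -0.708 -0.   ] F [ 0.9 -0.   0.1] op 0.652
[ 0.4549 -0.2154  0.1715] F [-0.3  0.7 -0.7] op 0.654
[-0.0067  0.003   0.79  ] [-0.0003 -0.0005  0.0004]
```

View pics/wrist_cc.png

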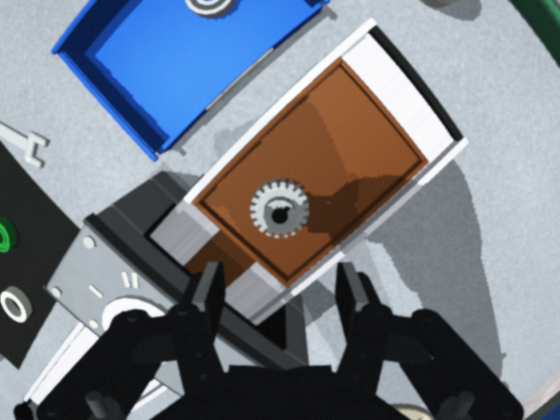

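Call:
jog_arm(targets=[-0.005, 0.003, 0.15, 0, 0, 0, -0.005, 0.003, 0.3, 0, 0, 0, -0.005, 0.003, 0.4, 0, 0, 0, -0.005, 0.003, 0.5, 0, 0, 0, -0.005, 0.003, 0.5, 0, 0, 0])

```text
t: 48.4
ee_pos: [0.4526, -0.2142, 0.0951]
tool_rot: [-0.0, 0.924, -0.382, -0.001]
force: [0.9, 0.3, -0.3]
opening: 0.647
```

```bash
python3 look.py dd wrist scene; python3 go.py 0.454 -0.215 0.053 -2.356
```

```text
48.4 [ 0.4526 -0.2142  0.0951] [-0.707 -0.708  0.   ] F [ 0.9  0.3 -0.3] op 0.647
[ 0.4535 -0.2145  0.0964] F [0.4 0.3 0.4] op 0.653
[ 4.500e-03 -1.000e-04  2.896e-01] [-0.0001 -0.0002  0.0003]
```

View pics/wrist_dd.png

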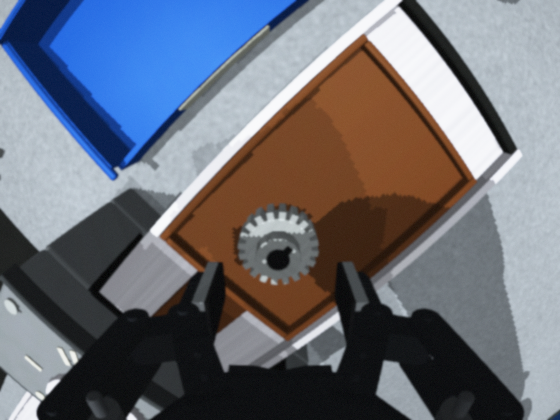

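View pics/scene_dd.png

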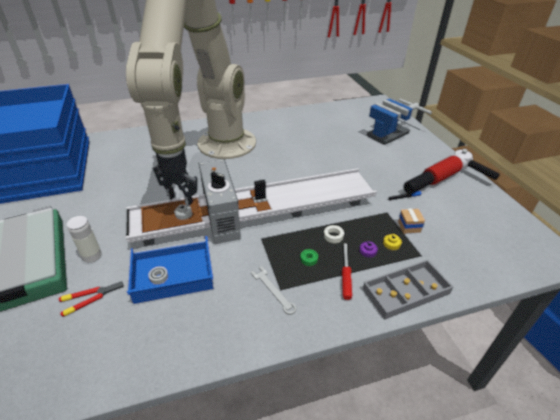

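Call:
jog_arm(targets=[0, 0, 0.1, 0, 0, 0, 0, 0, 0.2, 0, 0, 0, 0, 0, 0.28, 0, 0, 0, 0, 0, 0.28, 0, 0, 0, 0, 0, 0.28, 0, 0, 0])

```text
t: 49.12
ee_pos: [0.4533, -0.2144, 0.0542]
tool_rot: [-0.0, 0.924, -0.382, 0.0]
force: [-0.7, -0.1, -0.1]
opening: 0.65
```

Call:
jog_arm(targets=[0, 0, 0, 0, 0, 0, 0, 0, 0, 0, 0, 0, 0, 0, 0, 0, 0, 0, 0, 0, 0, 0, 0, 0, 0, 0, 0, 0, 0, 0, 0, 0, 0, 0, 0, 0], jaw=1)

```text
t: 49.88
ee_pos: [0.4537, -0.2145, 0.0549]
tool_rot: [0.0, 0.924, -0.382, 0.001]
force: [-0.8, 0.2, 5.9]
opening: 0.524
```

Call:
jog_arm(targets=[0, 0, -0.15, 0, 0, 0, 0, 0, -0.3, 0, 0, 0, 0, 0, -0.45, 0, 0, 0, 0, 0, -0.6, 0, 0, 0, 0, 0, -0.6, 0, 0, 0])

```text
t: 50.5
ee_pos: [0.4541, -0.2149, 0.1455]
tool_rot: [0.0, 0.924, -0.382, 0.002]
force: [-0.3, -0.3, -2.2]
opening: 0.526
```

```bash
python3 look.py ee wrist; python3 go.py 0.632 -0.225 0.15
```

```text
50.5 [ 0.4541 -0.2149  0.1455] [-0.707 -0.708 -0.001] F [-0.3 -0.3 -2.2] op 0.526
[ 0.4533 -0.2146  0.1442] F [-0.5  0.2 -2.7] op 0.524
[ 0.8919 -0.7925 -0.0374] [0. 0. 0.]
```

View pics/wrist_ee.png

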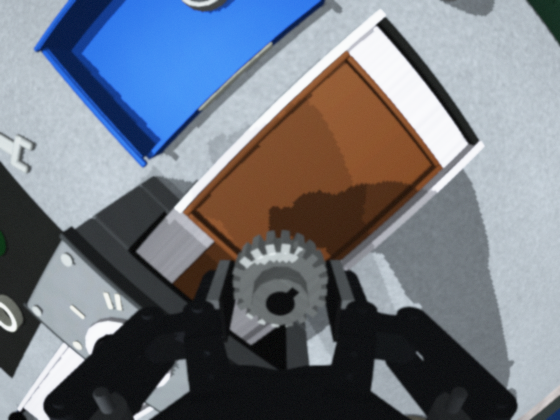

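Call:
jog_arm(targets=[0.25, -0.15, 0, 0, 0, 0, 0.45, -0.35, 0, 0, 0, 0, 0.65, -0.55, 0, 0, 0, 0, 0.85, -0.75, 0, 0, 0, 0, 0.89, -0.79, 0, 0, 0, 0, 0.89, -0.79, 0.15, 0, 0, 0, 0.89, -0.79, 0.3, 0, 0, 0, 0.89, -0.79, 0.3, 0, 0, 0])

```text
t: 51.55
ee_pos: [0.6286, -0.2246, 0.0957]
tool_rot: [0.0, 0.924, -0.382, -0.003]
force: [-0.6, 0.5, -1.5]
opening: 0.522
```

```bash
python3 look.py ff wrist; python3 go.py 0.632 -0.225 0.010
```

```text
51.55 [ 0.6286 -0.2246  0.0957] [-0.707 -0.707  0.003] F [-0.6  0.5 -1.5] op 0.522
[ 0.6298 -0.2249  0.0976] F [ 0.5 -0.1 -1.5] op 0.524
[ 0.0127 -0.0111  0.5838] [0. 0. 0.]
```

View pics/wrist_ff.png

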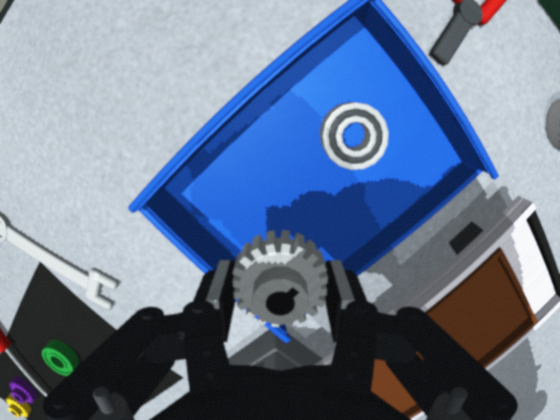

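Call:
jog_arm(targets=[0.01, -0.01, 0.15, 0, 0, 0, 0.01, -0.01, 0.3, 0, 0, 0, 0.01, -0.01, 0.45, 0, 0, 0, 0.01, -0.01, 0.55, 0, 0, 0, 0.01, -0.01, 0.58, 0, 0, 0, 0.01, -0.01, 0.58, 0, 0, 0])

```text
t: 52.35
ee_pos: [0.6337, -0.225, 0.0126]
tool_rot: [-0.0, 0.924, -0.382, 0.0]
force: [-1.1, -0.4, -2.0]
opening: 0.524
```

Call:
jog_arm(targets=[0, 0, 0, 0, 0, 0, 0, 0, 0, 0, 0, 0, 0, 0, 0, 0, 0, 0, 0, 0, 0, 0, 0, 0], jaw=0.35)

```text
t: 52.85
ee_pos: [0.6335, -0.2249, 0.0123]
tool_rot: [-0.0, 0.924, -0.382, 0.0]
force: [0.2, 1.1, -0.9]
opening: 0.652
```

Call:
jog_arm(targets=[0, 0, -0.2, 0, 0, 0, 0, 0, -0.4, 0, 0, 0, 0, 0, -0.6, 0, 0, 0, 0, 0, -0.8, 0, 0, 0, 0, 0, -1, 0, 0, 0, 0, 0, -1, 0, 0, 0])

```text
t: 53.6
ee_pos: [0.635, -0.2252, 0.1654]
tool_rot: [-0.0, 0.924, -0.382, 0.003]
force: [-0.1, 0.1, -0.5]
opening: 0.649
```

Call:
jog_arm(targets=[0, 0, -0.25, 0, 0, 0, 0, 0, -0.5, 0, 0, 0, 0, 0, -0.7, 0, 0, 0, 0, 0, -0.7, 0, 0, 0])

```text
t: 54.1
ee_pos: [0.6344, -0.225, 0.2691]
tool_rot: [-0.0, 0.924, -0.382, 0.002]
force: [-0.6, -0.1, -0.3]
opening: 0.651
```

```bash
python3 look.py gg wrist; python3 go.py 0.453 0.0178 0.26 0
```

```text
54.1 [ 0.6344 -0.225   0.2691] [-0.707 -0.708 -0.002] F [-0.6 -0.1 -0.3] op 0.651
[ 0.6337 -0.2249  0.267 ] F [ 0.6 -0.3 -1.3] op 0.651
[-1.9954 -0.2937  0.0455] [-4.000e-04 -3.000e-04  3.754e-01]
```

View pics/wrist_gg.png

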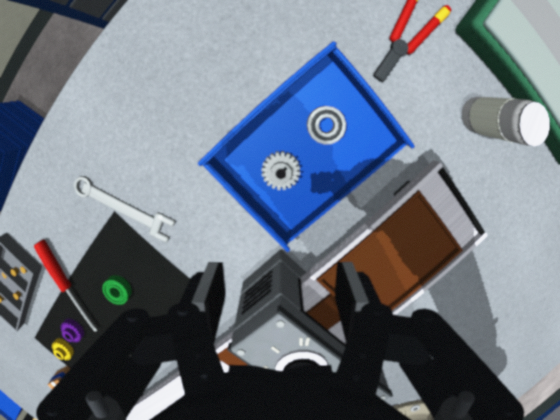

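Both parts are in the bin: gear at (281,171), bearing at (327,125). Now I return to the handle.

Call:
jog_arm(targets=[-0.08, 0, 0, 0, 0, -0.085, -0.16, 0, 0, 0, 0, -0.17, -0.24, 0, 0, 0, 0, -0.255, -0.32, 0, 0, 0, 0, -0.34, -0.4, 0, 0, 0, 0, -0.425, -0.5, 0, 0, 0, 0, -0.51, -0.6, -0.05, 0, 0, 0, -0.595, -0.7, -0.1, 0, 0, 0, -0.68, -0.8, -0.15, 0, 0, 0, -0.765, -0.9, -0.15, 0, 0, 0, -0.85, -1, -0.15, 0, 0, 0, -0.92, -1, -0.15, 0, 0, 0, -0.92], jaw=0.4)

```text
t: 55.65
ee_pos: [0.5422, -0.1022, 0.2656]
tool_rot: [-0.001, 0.841, 0.541, -0.001]
force: [-0.1, 0.1, -0.2]
opening: 0.599
```

```bash
python3 go.py 0.4535 0.0178 0.24 0
```

```text
[ 0.5422 -0.1022  0.2656] F [-0.1  0.1 -0.2] op 0.599
[ 0.4823 -0.8695  0.1723] [-0.0011 -0.     -0.2044]
```

Call:
jog_arm(targets=[0.1, -0.2, 0, 0, 0, -0.07, 0.25, -0.45, 0, 0, 0, -0.14, 0.4, -0.7, 0, 0, 0, -0.205, 0.483, -0.87, 0.1, 0, 0, -0.205, 0.483, -0.87, 0.17, 0, 0, -0.205, 0.483, -0.87, 0.17, 0, 0, -0.205, 0.483, -0.87, 0.17, 0, 0, -0.205])

```text
t: 56.52
ee_pos: [0.4552, 0.0161, 0.2415]
tool_rot: [-0.0, 0.708, 0.706, 0.0]
force: [-0.6, -0.2, 0.3]
opening: 0.602
```

```bash
python3 look.py hh wrist; python3 go.py 0.4535 0.0178 0.092 0
```

```text
56.525 [0.4552 0.0161 0.2415] [ 1.    -0.002 -0.   ] F [-0.6 -0.2  0.3] op 0.602
[0.4552 0.0163 0.2417] F [-0.   0.8 -0.1] op 0.6
[ 0.009  -0.0116  0.9977] [ 0.     -0.0004 -0.0008]
```

View pics/wrist_hh.png

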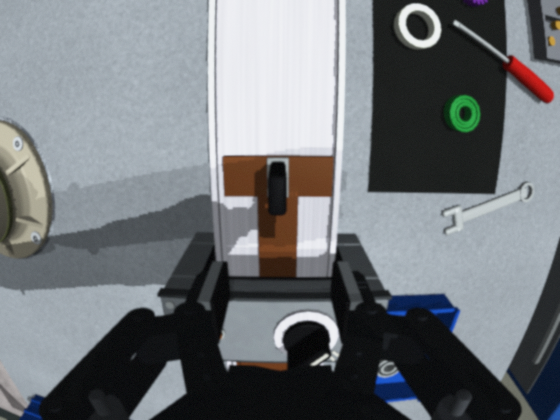

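Handle centred at (277,190). I descend, grip and draw it back.

Call:
jog_arm(targets=[0.009, -0.01, 0.2, 0, 0, 0, 0.009, -0.01, 0.4, 0, 0, 0, 0.009, -0.01, 0.6, 0, 0, 0, 0.009, -0.01, 0.8, 0, 0, 0, 0.009, -0.01, 0.93, 0, 0, 0, 0.009, -0.01, 0.995, 0, 0, 0, 0.009, -0.01, 0.995, 0, 0, 0])

```text
t: 57.45
ee_pos: [0.4532, 0.0184, 0.0921]
tool_rot: [-0.0, 0.707, 0.707, -0.0]
force: [0.4, -0.2, -0.2]
opening: 0.603
```

Call:
jog_arm(targets=[0, 0, 0, 0, 0, 0, 0, 0, 0, 0, 0, 0, 0, 0, 0, 0, 0, 0, 0, 0, 0, 0, 0, 0, 0, 0, 0, 0, 0, 0, 0, 0, 0, 0, 0, 0], jaw=1, squeeze=40)

```text
t: 58.2
ee_pos: [0.4537, 0.0185, 0.0932]
tool_rot: [0.001, 0.707, 0.707, 0.0]
force: [-1.6, 0.6, 6.1]
opening: 0.18
```

Call:
jog_arm(targets=[0.08, 0, 0, 0, 0, 0, 0.17, 0, 0, 0, 0, 0, 0.26, 0.001, 0, 0, 0, 0, 0.35, 0.002, 0, 0, 0, 0, 0.44, 0.003, 0, 0, 0, 0, 0.53, 0.003, 0, 0, 0, 0, 0.62, 0.004, 0, 0, 0, 0, 0.71, 0.004, 0, 0, 0, 0, 0.8, 0.005, 0, 0, 0, 0, 0.89, 0.005, 0, 0, 0, 0, 0.96, 0.005, 0, 0, 0, 0, 1, 0.005, 0, 0, 0, 0])

```text
t: 59.7
ee_pos: [0.4549, 0.1663, 0.0931]
tool_rot: [0.002, 0.708, 0.706, -0.001]
force: [-0.4, -12.3, 10.9]
opening: 0.18
```

Call:
jog_arm(targets=[0.08, 0, 0, 0, 0, 0, 0.17, 0, 0, 0, 0, 0, 0.26, 0.001, 0, 0, 0, 0, 0.35, 0.002, 0, 0, 0, 0, 0.44, 0.003, 0, 0, 0, 0, 0.53, 0.003, 0, 0, 0, 0, 0.62, 0.004, 0, 0, 0, 0, 0.71, 0.004, 0, 0, 0, 0, 0.8, 0.005, 0, 0, 0, 0, 0.89, 0.005, 0, 0, 0, 0, 0.96, 0.005, 0, 0, 0, 0, 1, 0.005, 0, 0, 0, 0])

```text
t: 61.2
ee_pos: [0.456, 0.3163, 0.0932]
tool_rot: [0.002, 0.708, 0.706, -0.001]
force: [-0.6, -13.3, 14.0]
opening: 0.179
```

```bash
python3 look.py ii wrist top; python3 go.py 0.455 0.33 0.092 0
```

```text
61.2 [0.456  0.3163 0.0932] [ 1.    -0.002  0.002] F [ -0.6 -13.3  14. ] op 0.179
[0.4558 0.3171 0.0932] F [ 0.3 -6.2  8.3] op 0.179
[ 0.0857 -0.0056  0.0078] [ 0.0009  0.001  -0.0006]
```

View pics/top_ii.png

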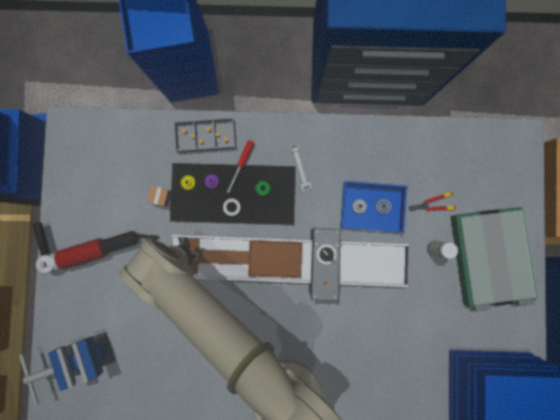

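Call:
jog_arm(targets=[0.05, 0, 0, 0, 0, 0, 0.08, 0, 0, 0, 0, 0, 0.08, 0, 0, 0, 0, 0, 0.08, 0, 0, 0, 0, 0])

```text
t: 61.8
ee_pos: [0.456, 0.3288, 0.0932]
tool_rot: [0.001, 0.708, 0.707, 0.0]
force: [0.8, -6.6, 7.7]
opening: 0.177
```

Call:
jog_arm(targets=[0, 0, 0, 0, 0, 0, 0, 0, 0, 0, 0, 0, 0, 0, 0, 0, 0, 0, 0, 0, 0, 0, 0, 0], jaw=0.4)

```text
t: 62.3
ee_pos: [0.4542, 0.3307, 0.0922]
tool_rot: [-0.0, 0.707, 0.707, -0.0]
force: [0.4, -0.1, 0.8]
opening: 0.601
```

Call:
jog_arm(targets=[0, 0, -0.2, 0, 0, 0, 0, 0, -0.4, 0, 0, 0, 0, 0, -0.6, 0, 0, 0, 0, 0, -0.8, 0, 0, 0, 0, 0, -1, 0, 0, 0, 0, 0, -1, 0, 0, 0, 0, 0, -1, 0, 0, 0])

```text
t: 63.18
ee_pos: [0.4542, 0.3304, 0.2417]
tool_rot: [0.0, 0.707, 0.707, -0.0]
force: [-0.7, 0.3, -0.4]
opening: 0.6
```

```bash
python3 look.py jj wrist top scene
python3 - <<'E'
import cv2,numpy as np
t=cv2.imread("pics/top_jj.png")[140:310,140:440]; s=cv2.imread("pics/scene_jj.png")[150:320,110:410]
cv2.imwrite("pics/c8.png",np.vstack([cv2.resize(t,None,fx=1.75,fy=1.75,interpolation=cv2.INTER_CUBIC),cv2.resize(s,None,fx=1.75,fy=1.75,interpolation=cv2.INTER_CUBIC)]))
E
```

```text
63.175 [0.4542 0.3304 0.2417] [ 1.     0.001 -0.   ] F [-0.7  0.3 -0.4] op 0.6
```

View pics/c8.png

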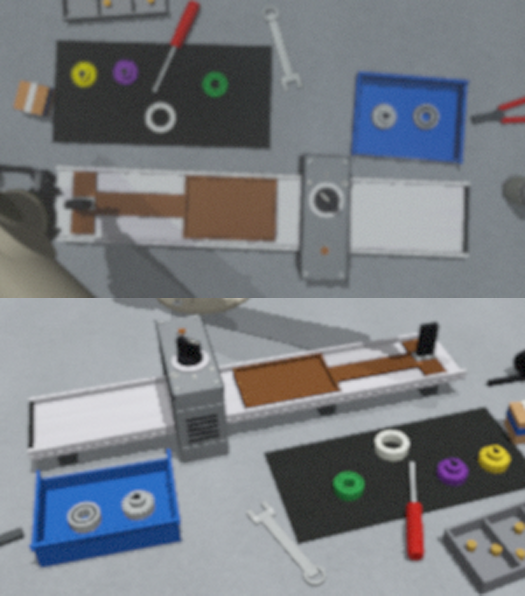

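The last views show both parts in the bin and the empty carriage on the infeed side. The selector points at the dot, the bystanders have not moved, and the arm is clear.

```bash
python3 -c "
from station import manip; print(manip.hand_in())"
```

```text
the job is handed in; nothing more can be done
None
```

I demagnetised both steel parts on the bench, the gear and the bearing; there was no hex nut or V-block. The job is handed in at about 63 s of the 210 s allowed.

- **Run:** I laid both parts in the tray with the selector off, then clicked it to the single bar. I pushed the carriage through at about 0.1 m/s until the tray stood at about demag y = -0.147 m. With the parts still in the tray I turned the selector back to off, then moved both into the blue bin and drew the empty carriage back.
- **Last checks:** The final top and scene views show both parts lying in the bin. The selector points at the dot, and the carriage is on its bed at about demag y = +0.165 m. By eye the bystanders are where they began. The arm is clear, with wrist force near zero.
- **Failures and disagreements:** No check failed. The top and wrist cameras differed by 2–3 mm on some positions. My first grip on the knob was about 2 mm off centre, with about 13 N of side force, and I eased it before turning.

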